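Dispense a grinding ball onto the red pellet with a spring-return knob

TASK

The dark red pellet in the three-cavity milling block needs one grinding ball: swing the ball dispenser's spout so that its tip is over the middle of the red pellet's cavity, twist the spring-loaded knob on the sloping panel clockwise all the way to its stop, and let go so that it springs back, once only, so that a single steel ball drops into that cavity. Then swing the spout away to the right as far as its parking stop, lift the block, and set it down upright in the middle of the blue mat, its length along the mat's length, with the ball and all pellets still in their cavities. Leave the green cup, the white jar and the dropper bottle where they stand.

Things in the scene. Friction and masses are not known exactly. Their poses are not given: they have to be found in the camera images.
- dispenser: white and grey bench dispenser for steel balls, fixed, 137 x 235 x 268 mm. Origin: on the bench under the outlet axis, which is also the vertical pivot of the spout; x points to its back, y to its left as the robot sees it, z up. Base plate: x -42 to 95, y -45 to 190 mm. Head above the pivot: x -26 to 36, y -36 to 86, z 140 to 171 mm. Console left of it: y 86 to 186, up to z 191 mm
- magazine_top (a point): top of the clear upright magazine tube (29 mm across its blue cap, 268 mm high), 30 mm to the left of the pivot. It holds six 15 mm steel balls. Twisting the knob moves a brass shuttle under it that carries the lowest ball to the outlet; near the full twist the ball falls, runs down the spout in under 1 s and drops straight down from its tip. Each full twist and return gives one ball
- knob (a joint): angle of the black bar knob: 0 at rest, grows clockwise as one looks at the panel, 1.2 rad at the stop. A spring drives it back to 0 when let go; holding it at the stop takes about 0.18 N m. The bar is 42 mm long, 11 mm thick and reaches from 10 to 38 mm above the panel. Under it a bezel, 46 mm across, stands 6 mm above the panel; else nothing within 40 mm
- knob_grip (a point): point on the knob's axis to grip at, 28 mm out from the sloping panel. Its z axis is the knob's axis, out of the panel: 35 degrees from vertical, leaning to the dispenser's front (-x). The point turns with the knob; the bar lies 0.6 rad counterclockwise about z from the point's x axis. At joint 0 that x axis points straight up the slope: the bar points to 11 o'clock at rest, 1 o'clock at the stop
- spout (a joint): swing of the steel spout about its vertical pivot: 0 when it points straight to the dispenser's front (-x of the dispenser), grows as it swings to the robot's right (counterclockwise from above), -0.7 to 1.45 rad; 1.45 is the parking stop. It stays where it is left (friction about 0.4 N at the tip)
- spout_pivot (a point): point on the spout's vertical pivot axis, at the height of spout_post
- spout_tip (a point): centre of the spout's square open lower end (23 mm inside, 27 mm outside), 125 mm from the pivot axis, 42 mm above the bench, 12 mm above the block's rim
- spout_post (a point): grip point on the blue upright post on top of the spout's end, 12 mm thick, 34 mm tall (from 91 to 124 mm above the bench), straight above spout_tip; this point is 113 mm above the bench, 22 mm above the spout's flat top
- block: aluminium milling block, open on top, loose, about 0.25 kg: 56 mm (x) by 142 mm (y), 30 mm tall, plus a lug at each end (165 mm over all) with a steel dowel to 31 mm. Origin: centre of its underside. Three cavities in a row along y, each 48 mm (x) by 42 mm (y), floor 5 mm, walls 4 mm. It stands on the bench before the dispenser; grip it across its 56 mm width at its middle
- cavity_1 (a point): centre of the mouth of the cavity at y = +46 mm of the block, level with the rim (30 mm)
- cavity_2 (a point): centre of the mouth of the middle cavity
- cavity_3 (a point): centre of the mouth of the cavity at y = -46 mm of the block
- pellet_red: dark red pressed pellet, a disc of 20 mm diameter and 8 mm thickness lying in one of the cavities; origin: centre of its underside
- pellet_white_1: white pressed pellet of the same size in another cavity; gets no ball
- pellet_white_2: white pressed pellet of the same size in the third cavity; gets no ball
- ball_1: steel ball, 15 mm; origin at its centre. The lowest in the magazine: it is the one that the first twist drops
- ball_2: the next steel ball, stays in the dispenser
- mat: blue mat, 130 mm (x) by 220 mm (y), 2 mm thick, fixed on the bench; origin: centre of its underside
- green_cup: translucent green cup, 74 x 81 x 84 mm, bystander; origin: centre of its underside
- white_jar: white lidded jar, 60 mm across, 92 mm tall, bystander; origin: centre of its underside
- dropper_bottle: white dropper bottle, 36 mm across, 78 mm tall, bystander; origin: centre of its underside
Things that resemble listed ones, but are neither listed nor needed, are in the scene too. Of the things that look like the block, take the one that is nearest to the robot's base at the start.

How it is judged:
By the outcome, as a careful person would: the job done as asked, in the order asked, and still so for the second after the job is handed in, with the robot touching nothing.
It also fails if it takes over 72 s, if anything falls off the work surface, if the arm or the gripper's body presses on something with over 40 N, if the wrist force passes 120 N, or if a joint passes its speed limit or range.

ROBOT

A 6-joint arm with a two-finger parallel gripper is mounted at the origin on a cart in front of the work surface, level with it; the furniture and walls round the work are solid. World frame = base frame: x ahead of the robot, y to its left, z up, the work surface at z = 0. Lengths are in mm, angles in rad, forces in N, time in s.
With the tool pointing down it reaches from about 275 to 750 mm from the base axis. Payload 10.2 kg.
Tool frame: the origin (TCP) lies midway between the tips of the shut fingers; the grasp point (between the pads) lies 19 mm behind it (ctrl.grasp_offset is the distance from the TCP to the grasp point, in mm); z points along the fingers, y is the line along which they close (so a half turn about z gives the same grasp; the last joint's range is limited). The gripper opens to 85 mm and grips with 20 to 120 N. Pads are 22 mm wide; open, the fingers measure 114 mm over their backs; the gripper's body (76 mm by 85 mm) begins 54 mm behind the grasp point. The pads swing forward as they close: fully open they stand 13 mm farther back than shut.
Start: joints at [0.994, 0.313, 1.498, -0, 1.331, -0.223], TCP at [181.907, 492.485, 231.294] pointing down, gripper open.
Joint ranges: [-2.94, 2.94], [-0.97, 2.17], [0.19, 2.56], [-1.23, 4.37], [0.02, 3.11], [-2.88, 2.88]. Speed limits (rad/s): [2.39, 2.39, 3.01, 3.14, 3.14, 3.14].

INTERFACE

Orientations are given as a unit quaternion [w, x, y, z].
In Python, from rig import ctrl, viewer, models gives the robot as it stands. The module is installed in compiled form; this text tells all that it offers.
- The arm moves only by the shell command python3 -m pendant 'ROWS' [OPENING] [FORCE]. ROWS is text: rows parted by semicolons, each of 4 numbers parted by spaces: the shift along the tool's x, y, z in m, then the turn about the tool's z in rad. In form: x y z yaw; .... A call has 1 to 10 rows; each row shifts and turns the commanded pose from where the row before left it, along the tool's axes as they then stand; what a row does not reach is not made up. A row lasts 1/8 s, in which the tool goes at most 62.5 mm and 10.7 degrees, less where a joint would pass 70% of its speed; a pose out of reach is approached as far as the arm can. A call is refused whole if a number of a shift passes 0.0625 or a number of a turn 0.188, either way. A call with a gripper value outside its range is refused whole. OPENING is the opening, from 0 (shut) to 1 (fully open), set as the call begins (- or left out, the last holds). The fingers move at their own pace and stop on an object; FORCE is the grip in N (left out, the last holds). Time passes only in rows, so rows that do not move let the fingers close. It gives the time, the measured TCP pose, the force, the opening and the grip force at its end, in the units of the state.
- ctrl.sense(): the state, without advancing time (a new reading comes with each control period).
- viewer.capture(name): name is "scene" or "top" or "wrist"; returns a dict with "color" (384x512x3 uint8, red, green, blue), "vertical_fov" (degrees; the focal length in pixels is half the picture's height over the tangent of half this angle, whatever the lens; pixels are square), "cx", "cy" (the principal point, pixels), "pose" (4x4, takes a point from camera to world coordinates). Camera axes: x right, y down, z forward; pixel columns grow to the right and rows downward; lengths in mm; the calibration is good to about 2 mm. The wrist camera is an equidistant fisheye: a pixel r from the principal point sees the ray r / f radians off the axis. A picture is of the moment at which its call begins. There is no depth.
- ctrl.finish_job(): hands the job in; it is judged then, once.
Trained networks look in the newest picture that a camera, given by its name, has taken for a name from the list of things; names that differ only in an ending like _2 or _b are one class to them, and where a whole thing is asked for, a point or a joint stands for the part that bears it (a point fixed in the world has none). Each returns a list of dicts, best first, with "p" (0 to 1); they miss things now and then, are a little off and sometimes report something else, mostly with a low value. They report only what shows in the picture. A call takes as long as a camera call. They do not tell look-alikes from the thing itself.
- models.boxes_of(camera, query): "at" ([x, y, z] in mm, in world coordinates, good to about 4 mm: the middle of the surface that is visible of it).
The state is a dict: "time_s": time; "joints": joint angles; "dq": joint speeds; "tau": joint torques, N m; "eef_pos": TCP position; "ee_rot": TCP orientation; "force": force on the tool from outside, world axes, zero at the start; "wrist_torque": the same for the moment, N m; "grip_width": opening from 0.0 (shut) to 1.0 (fully open); "grip_force": force on a finger pad.
Only numpy, scipy, OpenCV 4.12 (cv2) and the standard library are available. Lean on these libraries where they do the work, as an engineer would, in place of code of your own. Each camera call takes 0.05 s, during which the arm holds its last target. There are 200 camera calls.

## Working session

There is one attempt and no reset: what is moved stays moved. The work goes in short steps, Python scripts to look and compute and a shell command to move; the robot and the scene stay as the last step left them, time stands still between calls to the robot, and variables do not carry over. Pictures are saved under pics/ and viewed, at most 10 in all, crops included, and the job is handed in when it is done.

```bash
mkdir -p pics; cat > h.py <<'E'
import numpy as np, cv2
from rig import ctrl, viewer, models
from scipy.spatial.transform import Rotation as R
def snap(cam,name,crop=None,scale=1):
    c=viewer.capture(cam); im=cv2.cvtColor(c["color"],cv2.COLOR_RGB2BGR)
    if crop: a,b,d,e=crop; im=im[b:e,a:d]
    if scale!=1: im=cv2.resize(im,None,fx=scale,fy=scale,interpolation=cv2.INTER_CUBIC)
    cv2.imwrite("pics/%s.png"%name,im); return c
def foc(c): return c["color"].shape[0]/2/np.tan(np.radians(c["vertical_fov"]/2))
def ray(c,u,v,z):
    f=foc(c); d=np.array([(u-c["cx"])/f,(v-c["cy"])/f,1]); P=np.array(c["pose"]); d=P[:3,:3]@d; o=P[:3,3]
    return o+d*(z-o[2])/d[2]
def proj(c,p):
    P=np.array(c["pose"]); q=P[:3,:3].T@(np.array(p)-P[:3,3]); f=foc(c); return [c["cx"]+f*q[0]/q[2],c["cy"]+f*q[1]/q[2]]
E
python3 - <<'E'
from h import *
np.set_printoptions(precision=1,suppress=True)
s=ctrl.sense(); print(s)
print(ctrl.grasp_offset)
for cam in("scene","top"):
    c=snap(cam,cam+"0"); print(cam,c["vertical_fov"],c["cx"],c["cy"],np.array(c["pose"]))
    for q in["dispenser","magazine_top","knob_grip","spout_tip","spout_post","spout_pivot","block","cavity_1","pellet_red","pellet_white_1","mat","green_cup","white_jar","dropper_bottle"]:
        print(q,[(np.round(d["at"],0).tolist(),round(d["p"],2)) for d in models.boxes_of(cam,q)[:5]])
E
```

```text
{'time_s': 0.0, 'joints': array([ 1. ,  0.3,  1.5, -0. ,  1.3, -0.2]), 'dq': array([-0.,  0., -0., -0., -0., -0.]), 'tau': array([  0. , -41.2, -26. ,  -0. ,   0. ,   0. ]), 'eef_pos': array([181.8, 492.3, 230.7]), 'ee_rot': array([-0. ,  0.2,  1. , -0. ]), 'force': array([ 0.1, -0. , -1. ]), 'wrist_torque': array([ 0. , -0. ,  0.1]), 'grip_force': 0.0, 'grip_width': 0.9975256968032258}
18.700000000000003
scene 54.44813296128301 258.9180780589901 193.44845499093714 [[   0.8   -0.4    0.5 -226.4]
 [  -0.6   -0.4    0.6 -979.1]
 [  -0.    -0.8   -0.6 1015.9]
 [   0.     0.     0.     1. ]]
dispenser [([615.0, 41.0, 110.0], 0.8), ([408.0, 284.0, 5.0], 0.15)]
magazine_top [([616.0, 39.0, 112.0], 0.57)]
knob_grip [([615.0, 42.0, 113.0], 0.71), ([564.0, -65.0, 89.0], 0.37)]
spout_tip [([563.0, -66.0, 88.0], 0.81), ([624.0, 35.0, 107.0], 0.25)]
spout_post [([570.0, -64.0, 89.0], 0.73)]
spout_pivot [([508.0, -6.0, 14.0], 0.29)]
block [([503.0, -12.0, 18.0], 0.84), ([398.0, -517.0, 15.0], 0.8)]
cavity_1 [([502.0, -7.0, 20.0], 0.76), ([394.0, -509.0, 17.0], 0.64)]
pellet_red [([508.0, -387.0, 
[... 313 characters left out ...]
.2]
 [  -0.    -0.1   -1.  1592.2]
 [   0.     0.     0.     1. ]]
dispenser [([632.0, 68.0, 170.0], 0.83)]
magazine_top [([632.0, 72.0, 172.0], 0.72)]
knob_grip []
spout_tip [([579.0, -66.0, 85.0], 0.87), ([509.0, 6.0, 5.0], 0.59)]
spout_post [([582.0, -67.0, 84.0], 0.56)]
spout_pivot [([631.0, 70.0, 168.0], 0.94)]
block [([513.0, 2.0, 6.0], 0.86), ([395.0, -512.0, 9.0], 0.85)]
cavity_1 [([507.0, 1.0, 3.0], 0.94), ([395.0, -514.0, 8.0], 0.83)]
pellet_red [([510.0, 3.0, 4.0], 0.41)]
pellet_white_1 []
mat [([410.0, 291.0, -0.0], 0.79), ([632.0, 69.0, 172.0], 0.3), ([583.0, -66.0, 83.0], 0.24)]
green_cup [([511.0, -393.0, 28.0], 0.85)]
white_jar [([377.0, -226.0, 95.0], 0.5)]
dropper_bottle []
```

```bash
python3 - <<'E'
import cv2,numpy as np
a=cv2.imread("pics/scene0.png");b=cv2.imread("pics/top0.png")
cv2.imwrite("pics/s1.png",cv2.resize(a,None,fx=1.55,fy=1.55,interpolation=cv2.INTER_CUBIC))
cv2.imwrite("pics/t1.png",cv2.resize(b,None,fx=1.55,fy=1.55,interpolation=cv2.INTER_CUBIC))
E
```

```text
(no output)
```

View pics/s1.png

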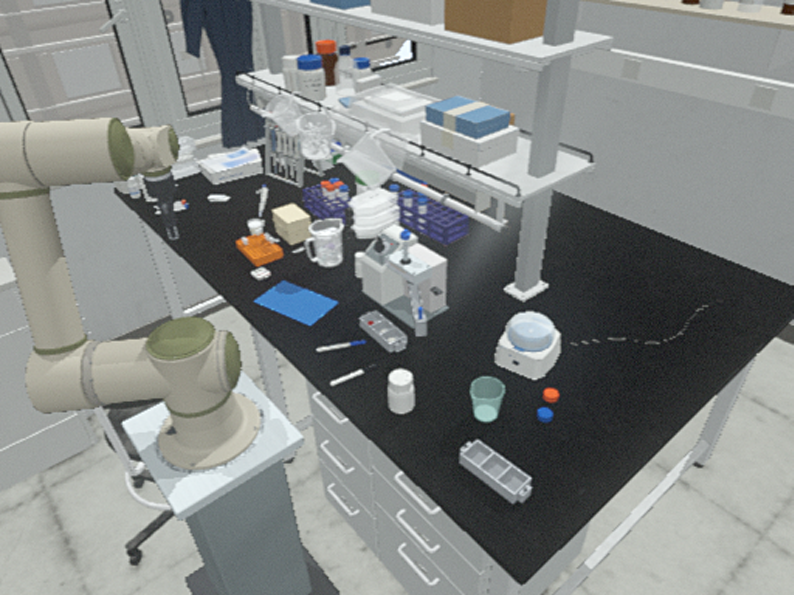

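View pics/t1.png

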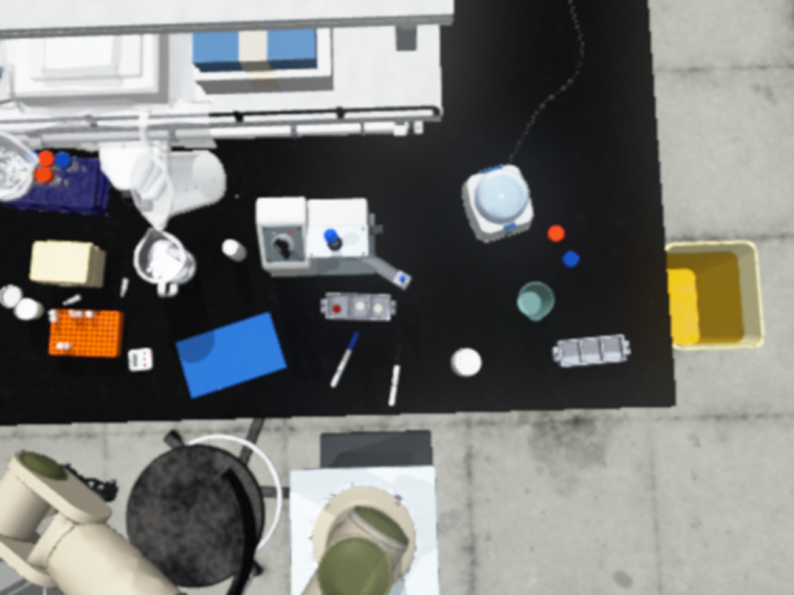

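Block look-alikes: the loaded block at view pixel (358,307) in the top picture, and the empty one at (591,350), far right. The near one with three pellets, red at left (336,308), is the target. The spout tip is at (402,278), post on top, knob at (283,245), mat at (230,355) and the dropper bottle at (234,249). Next I check all this with the wrist camera from close up.

```bash
cat >> h.py <<'E'
def rows(target,yaw=None,n=None):
    """shift in the present tool axes (mm) to a world target; yaw = wanted world angle of the tool's y axis (mod pi)"""
    s=ctrl.sense(); M=R.from_quat(np.r_[s["ee_rot"][1:],s["ee_rot"][0]]).as_matrix()
    ya=np.arctan2(M[1,1],M[0,1]); t=M.T@(np.array(target)-s["eef_pos"])
    dy=0 if yaw is None else (-(yaw-ya)+np.pi/2)%np.pi-np.pi/2
    return np.round(t,1),"tool y ang %.3f, turn about tool z %.3f"%(ya,dy),"tilt",np.round(M[:,2],4)
E
python3 - <<'E'
from h import *
np.set_printoptions(precision=3,suppress=True)
c=viewer.capture("wrist"); s=ctrl.sense(); M=R.from_quat(np.r_[s["ee_rot"][1:],s["ee_rot"][0]]).as_matrix(); P=np.array(c["pose"])
print(M); print(M.T@(P[:3,3]-s["eef_pos"])); print(M.T@P[:3,:3]); print(c["vertical_fov"],c["cx"],c["cy"])
print(rows([430,0,330],np.pi/2))
E
```

```text
[[-0.938  0.347 -0.   ]
 [ 0.347  0.938 -0.   ]
 [ 0.    -0.    -1.   ]]
[  83.397   -0.358 -142.417]
[[-0.    -0.946 -0.324]
 [ 1.     0.    -0.001]
 [ 0.001 -0.324  0.946]]
65.70646984690485 258.11962332193315 193.19238526024762
(array([-403.4, -376. ,  -98.7]), 'tool y ang 1.217, turn about tool z -0.354', 'tilt', array([-0., -0., -1.]))
```

```bash
python3 -m pendant '0 0 -0.05 0;0 0 -0.05 0;-0.04 -0.038 0 0;-0.04 -0.038 0 0;-0.04 -0.038 0 0;-0.04 -0.038 0 0;-0.04 -0.038 0 0;-0.04 -0.038 0 0;-0.04 -0.038 0 0;-0.04 -0.038 0 0'
python3 -m pendant '-0.04 -0.036 0 0;-0.04 -0.036 0 0;0 0 0 -0.177;0 0 0 -0.177;0 0 0 0'
python3 - <<'E'
from h import *
np.set_printoptions(precision=1,suppress=True)
print(rows([430,0,330],np.pi/2))
c=snap("wrist","w1",scale=1.55)
for q in["dispenser","magazine_top","knob_grip","spout_tip","spout_post","spout_pivot","block","cavity_1","cavity_2","pellet_red","pellet_white_1","mat","white_jar","dropper_bottle"]:
        print(q,[(np.round(d["at"],0).tolist(),round(d["p"],2)) for d in models.boxes_of("wrist",q)[:5]])
E
```

```text
time_s: 2.8
eef_pos: [377.2, 94.7, 331.5]
ee_rot: [0.0, 0.176, 0.984, 0.0]
force: [1.2, 1.0, -0.5]
grip_width: 1.001
grip_force: 0.0
time_s: 3.42
eef_pos: [426.9, 1.1, 331.3]
ee_rot: [0.0, 0.001, 1.0, 0.0]
force: [-0.6, 0.1, 1.7]
grip_width: 0.998
grip_force: 0.0
(array([-3.1, -1.1,  1.3]), 'tool y ang 1.569, turn about tool z -0.002', 'tilt', array([ 0.,  0., -1.]))
dispenser [([607.0, 43.0, 97.0], 0.94), ([506.0, 47.0, 13.0], 0.17)]
magazine_top [([609.0, 40.0, 102.0], 0.77)]
knob_grip []
spout_tip [([579.0, -60.0, 89.0], 0.84)]
spout_post [([581.0, -60.0, 92.0], 0.72), ([510.0, 2.0, 15.0], 0.4)]
spout_pivot [([604.0, 38.0, 100.0], 0.62)]
block [([510.0, 4.0, 14.0], 0.87), ([391.0, -485.0, 14.0], 0.76)]
cavity_1 [([391.0, -483.0, 16.0], 0.91), ([506.0, 5.0, 14.0], 0.83), ([626.0, 260.0, 55.0], 0.74), ([507.0, -8.0, 13.0], 0.25)]
cavity_2 [([391.0, -483.0, 16.0], 0.91), ([506.0, 5.0, 14.0], 0.83), ([626.0, 260.0, 55.0], 0.74), ([507.0, -8.0, 13.0], 0.25)]
pellet_red [([608.0, 41.0, 97.0], 0.74)]
pellet_white_1 [([507.0, -4.0, 15.0], 0.67), ([501.0, -43.0, 13.0], 0.65), ([608.0, 40.0, 100.0], 0.42)]
mat [([409.0, 278.0, -0.0], 0.94)]
white_jar [([374.0, -216.0, 89.0], 0.97)]
dropper_bottle [([630.0, 259.0, 52.0], 0.85)]
```

View pics/w1.png

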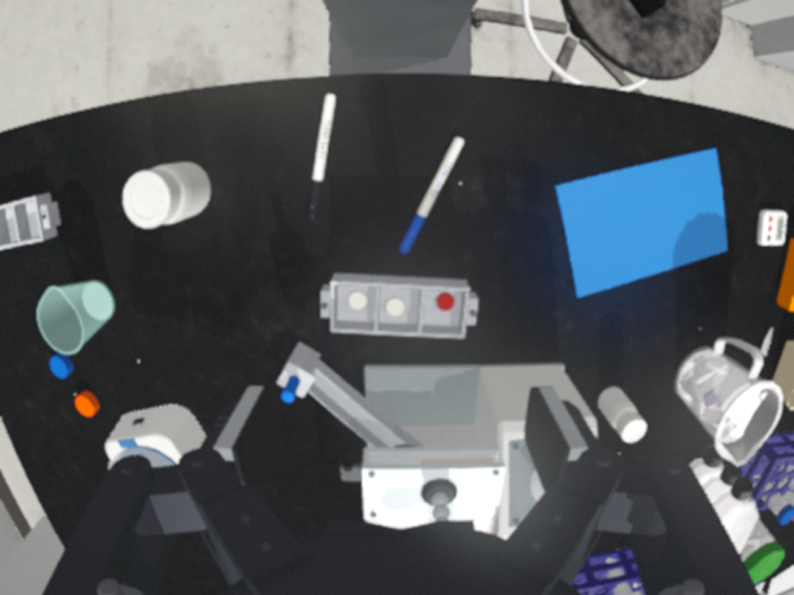

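The wrist view (upside down, front is at the bottom) shows the chosen block with two white pellets at (357,300) and (395,306) and the red one at (445,301). The spout post is at (288,392), and the mat corners are at (555,187), (716,149), (727,251) and (577,297). The knob is hidden, so I go forward and look again.

```bash
cp pics/w1.png pics/w1_keep.png; python3 -m pendant '-0.055 0.03 -0.01 0;-0.055 0.03 -0.01 0;0 0 0 0;0 0 0 0'
python3 - <<'E'
from h import *
c=snap("wrist","w2",scale=1.55)
import pickle; pickle.dump(c,open("w2.pkl","wb"))
for q in["dispenser","magazine_top","knob_grip","knob","spout_post","dropper_bottle"]:
        print(q,[(np.round(d["at"],0).tolist(),round(d["p"],2)) for d in models.boxes_of("wrist",q)[:5]])
E
```

```text
time_s: 4.68
eef_pos: [534.8, 60.2, 350.7]
ee_rot: [-0.0, -0.0, 1.0, -0.0]
force: [-0.2, 0.3, 0.1]
grip_width: 0.996
grip_force: 0.0
dispenser [([620.0, 70.0, 168.0], 0.59)]
magazine_top [([616.0, 71.0, 169.0], 0.79)]
knob_grip [([610.0, 140.0, 187.0], 0.71)]
knob [([611.0, 137.0, 189.0], 0.79)]
spout_post [([579.0, -67.0, 88.0], 0.72), ([509.0, -6.0, 13.0], 0.63), ([505.0, 48.0, 15.0], 0.33)]
dropper_bottle [([625.0, 260.0, 59.0], 0.58), ([412.0, 281.0, -0.0], 0.23)]
```

View pics/w2.png

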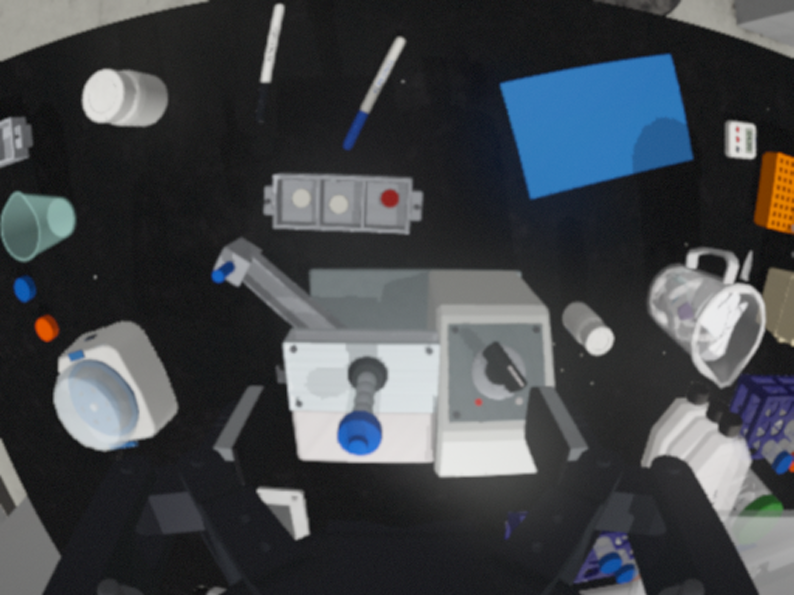

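This view shows the knob bar at (505,367), pointing to 11 o'clock, the magazine cap at (359,432) and the head's front top corners at (285,334) and (440,342). The post top is at (217,277), and the block and mat are clear.

```bash
cat >> h.py <<'E'
def wray(c,u,v):
    f=foc(c); d=np.array([u-c["cx"],v-c["cy"]]); r=np.hypot(*d); th=r/f
    k=np.r_[np.sin(th)*d/max(r,1e-9),np.cos(th)]; P=np.array(c["pose"]); return P[:3,3],P[:3,:3]@k
def wpt(c,u,v,z):
    o,k=wray(c,u,v); return o+k*(z-o[2])/k[2]
def wproj(c,p):
    P=np.array(c["pose"]); q=P[:3,:3].T@(np.array(p,float)-P[:3,3]); th=np.arctan2(np.hypot(q[0],q[1]),q[2]); d=q[:2]/np.hypot(q[0],q[1]); return np.array([c["cx"],c["cy"]])+foc(c)*th*d
def blob(c,lo,hi,box):
    hsv=cv2.cvtColor(c["color"],cv2.COLOR_RGB2HSV); m=cv2.inRange(hsv,lo,hi); a,b,d,e=box; k=np.zeros_like(m); k[b:e,a:d]=m[b:e,a:d]; return k
E
cat > m.py <<'E'
from h import *; import pickle
np.set_printoptions(precision=1,suppress=True)
c=pickle.load(open("w2.pkl","rb"))
V=lambda u,v,z: wpt(c,(u+.5)/1.55-.5,(v+.5)/1.55-.5,z)
print("cap",V(359,432,266)); print("head fr",V(285,332,171),"fl",V(440,342,171))
print("base",V(310,270,8),V(522,272,8),V(428,270,8))
print("post top",V(216,277,124),"knob",V(503,368,185))
m=blob(c,(100,120,60),(125,255,255),(320,30,452,132)); n=cv2.findContours(m,0,1)[0]; n=max(n,key=cv2.contourArea)
# mat corners
for q in cv2.approxPolyDP(n,6,True)[:,0]: print("mat",q,wpt(c,*q,2))
for box,nm,lo,hi in [((235,115,270,140),"red",(0,120,60),(12,255,255)),((235,115,270,140),"red2",(168,120,60),(180,255,255))]:
    m=blob(c,lo,hi,box); M=cv2.moments(m); 
    if M["m00"]: print(nm,wpt(c,M["m10"]/M["m00"],M["m01"]/M["m00"],13))
im=cv2.cvtColor(c["color"],cv2.COLOR_RGB2BGR)
A=cv2.resize(im[105:160,165:280],None,fx=6.9,fy=6.9,interpolation=cv2.INTER_CUBIC)[:,:790]
B=cv2.resize(im[200:280,275:365],None,fx=2.6,fy=2.6,interpolation=cv2.INTER_CUBIC)
C=cv2.resize(im[150:215,130:220],None,fx=3,fy=3,interpolation=cv2.INTER_CUBIC)
out=np.zeros((600,800,3),np.uint8); out[:A.shape[0],:A.shape[1]]=A; y=385; out[y:y+B.shape[0],:B.shape[1]]=B; out[y:y+C.shape[0],300:300+C.shape[1]]=C
cv2.imwrite("pics/crop1.png",out)
E
python3 m.py
```

```text
cap [612.5  34.9 266. ]
head fr [587.9 -29.9 171. ] fl [595.6  89.9 171. ]
base [582.4 -40.4   8. ] [584.2 195.2   8. ] [582.7  89.5   8. ]
post top [ 556.4 -102.8  124. ] knob [611.6 137.9 185. ]
mat [432  34] [314.4 374.    2. ]
mat [322  53] [377.3 163.5   2. ]
mat [341 128] [502.5 199.4   2. ]
mat [447 102] [438.6 412.4   2. ]
red [503.5  48.   13. ]
red2 [497.7  54.3  13. ]
```

View pics/crop1.png

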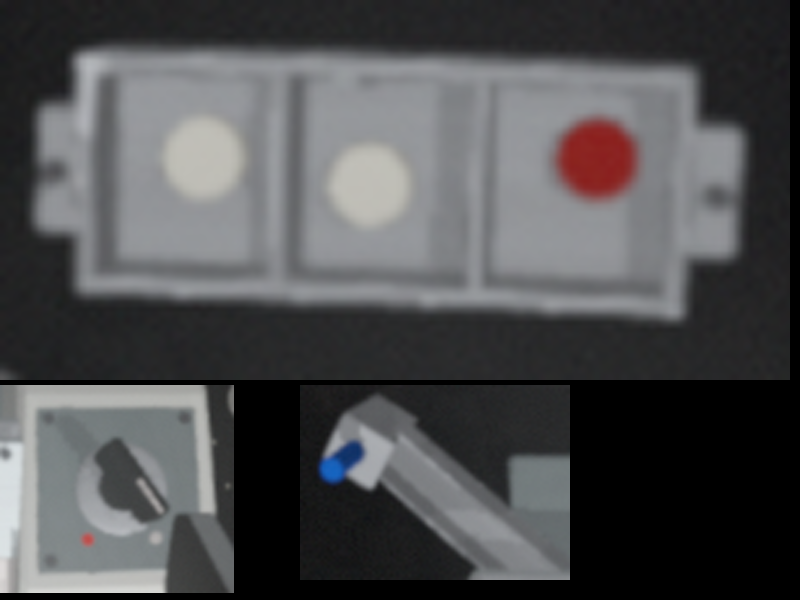

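```bash
cat > m2.py <<'E'
from h import *; import pickle
np.set_printoptions(precision=1,suppress=True)
c=pickle.load(open("w2.pkl","rb"))
for n,u,v in [("TL",78,52),("TR",696,68),("BR",686,318),("BL",77,295)]: print(n,wpt(c,u/6.9+165,v/6.9+105,30))
for n,u,v in [("pw",203,158),("pw",370,185),("pr",597,160)]: print(n,wpt(c,u/6.9+165,v/6.9+105,13))
print("post base",wpt(c,147.3,172.3,91),"top",wpt(c,140.7,178.3,124))
O=np.array([622,5,0]); yaw=-.007
def W(p): p=np.array(p,float); cs,sn=np.cos(yaw),np.sin(yaw); return O+[cs*p[0]-sn*p[1],sn*p[0]+cs*p[1],p[2]]
im=cv2.cvtColor(c["color"],cv2.COLOR_RGB2BGR); S=3.2; x0,y0=125,140
im=cv2.resize(im[y0:y0+185,x0:x0+250],None,fx=S,fy=S,interpolation=cv2.INTER_CUBIC)
P=lambda p:tuple(np.int32((wproj(c,W(p))-[x0,y0]+.5)*S))
def poly(ps,col): cv2.polylines(im,[np.array([P(p) for p in ps])],True,col,1)
poly([(-26,-36,171),(-26,86,171),(36,86,171),(36,-36,171)],(0,0,255))
poly([(-42,-45,0),(-42,190,0),(95,190,0),(95,-45,0)],(0,255,0))
t=np.linspace(0,2*np.pi,40)
poly([(14.5*np.cos(a),30+14.5*np.sin(a),268) for a in t],(0,255,255))
th=1.0; tip=np.array([-np.cos(th),-np.sin(th)])*125
print("tip",W([*tip,42]))
for z in(91,124): cv2.circle(im,P([*tip,z]),3,(0,255,0),-1)
cv2.imwrite("pics/ov.png",im)
E
python3 m2.py
```

```text
TL [474.9 -69.9  30. ]
TR [481.7  71.3  30. ]
BR [539.1  69.3  30. ]
BL [532.  -73.1  30. ]
pw [502.5 -44.9  13. ]
pw [509.9  -4.8  13. ]
pr [504.5  48.7  13. ]
post base [ 556.4 -103.    91. ] top [ 556.1 -100.5  124. ]
tip [553.7 -99.7  42. ]
```

View pics/ov.png

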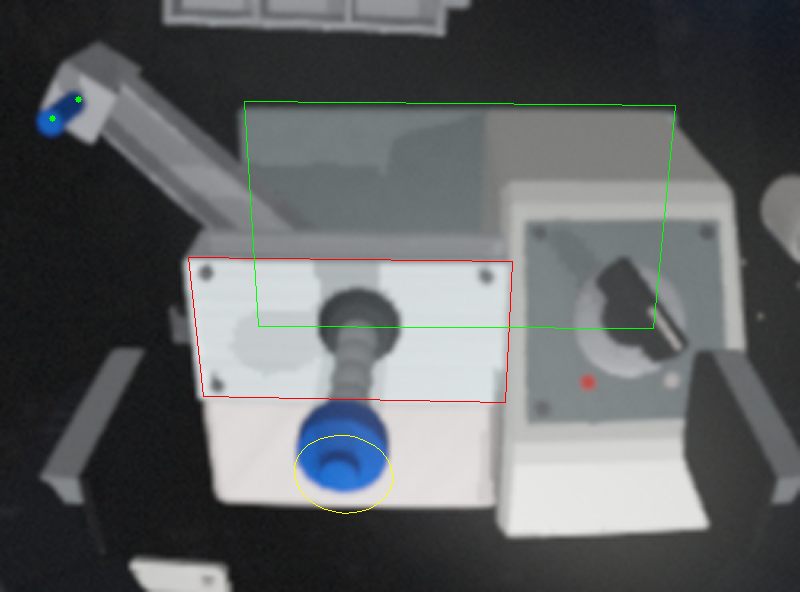

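Overlaid on the picture, the dispenser model fits well with origin about (622,5) and yaw about 0. The block centre is about (507.5,-0.6), yaw -0.049, the red cavity about (510,45), the mat centre (408,287), yaw 0.286, and the post about (556,-101.5), i.e. spout 1.02 rad. Now I turn and go over the post.

```bash
python3 -m pendant '0 -0.04 0 -0.17;0 -0.04 0 -0.17;0 -0.04 0 -0.17;0 0 0 -0.17;0 0 0 -0.17;0 0 0 -0.17;0 0 0 0'
python3 - <<'E'
from h import *
print(rows([556.2,-101.5,160],2.587))
print(ctrl.sense()["joints"])
E
cat > kn.py <<'E'
from h import *; import pickle
np.set_printoptions(precision=1,suppress=True)
c=pickle.load(open("w2.pkl","rb"))
g=lambda u,v:(u/3.2+125-.5,v/3.2+140-.5)
e=wpt(c,*g(510,440),191); print("console rear edge",e,wpt(c,*g(690,437),191))
for ex in (e[0],):
    n=np.array([-np.sin(np.radians(35)),0,np.cos(np.radians(35))])
    for nm,(u,v),h in [("bezel",(631,320),6),("panelF",(525,222),0),("panelB",(528,422),0),("frontedge",(508,185),0),("bartopA",(614,266),38),("bartopB",(681,349),38)]:
        o,k=wray(c,*g(u,v)); p0=np.array([ex,0,191])+n*h; p=o+k*(n@(p0-o))/(n@k); print(nm,p, "on panel",p-n*h,"grip",p+n*(28-h))
E
python3 kn.py
```

```text
time_s: 5.9
eef_pos: [557.1, -50.6, 351.1]
ee_rot: [-0.001, -0.484, 0.875, -0.001]
force: [0.0, 0.4, -0.1]
grip_width: 1.0
grip_force: 0.0
(array([ 43. , -26.1, 191.3]), 'tool y ang 2.581, turn about tool z -0.006', 'tilt', array([-8.0e-04, -3.4e-03, -1.0e+00]))
[-0.29831203  0.34389457  1.14941231 -0.00346911  1.64807786 -2.87947225]
console rear edge [663.2  91.2 191. ] [664.6 162.8 191. ]
bezel [622.6 138.6 169.9] on panel [626.  138.6 164.9] grip [609.9 138.6 187.9]
panelF [592.6  98.4 141.5] on panel [592.6  98.4 141.5] grip [576.5  98.4 164.5]
panelB [657.6  98.2 187. ] on panel [657.6  98.2 187. ] grip [641.5  98.2 210. ]
frontedge [580.   91.9 132.7] on panel [580.   91.9 132.7] grip [563.9  91.9 155.7]
bartopA [591.4 126.2 187.1] on panel [613.2 126.2 156. ] grip [597.1 126.2 178.9]
bartopB [616.4 149.7 204.6] on panel [638.2 149.7 173.5] grip [622.1 149.7 196.4]
```

Joint 6 is at its limit, so I turn half a turn the other way, which gives the same grasp.

```bash
python3 -m pendant '0 0 0 0.185;0 0 0 0.185;0 0 0 0.185;0 0 0 0.185;0 0 0 0.185;0 0 0 0.185;0 0 0 0.185;0 0 0 0.185;0 0 0 0.185;0 0 0 0.185' 0.7
python3 -m pendant '0 0 0 0.185;0 0 0 0.185;0 0 0 0.185;0 0 0 0.185;0 0 0 0.185;0 0 0 0.185;0 0 0 0.17;0 0 0 0'
python3 - <<'E'
from h import *
print(rows([556.2,-101.5,160],2.587))
print(ctrl.sense()["joints"])
E
```

```text
time_s: 7.15
eef_pos: [557.1, -50.9, 351.1]
ee_rot: [0.0, 0.41, 0.912, -0.002]
force: [-0.0, -0.4, -0.2]
grip_width: 0.699
grip_force: 0.0
time_s: 8.15
eef_pos: [557.1, -50.9, 351.1]
ee_rot: [0.001, 0.872, 0.49, -0.001]
force: [-0.5, -0.5, -0.2]
grip_width: 0.7
grip_force: 0.0
(array([-43.1,  25.4, 191.2]), 'tool y ang -0.547, turn about tool z 0.008', 'tilt', array([-9.0e-04, -3.4e-03, -1.0e+00]))
[-0.29882491  0.34398115  1.14936278 -0.00355359  1.64809538  0.24787057]
```

```bash
python3 -m pendant '-0.022 0.0125 0.04 0;-0.021 0.013 0.05 0;0 0 0.05 0;0 0 0.05 0;0 0 0 0' 0.7
python3 - <<'E'
from h import *
print(rows([556.2,-101.5,97],2.587))
c=snap("wrist","w3",scale=1.55)
for z in (91,124): print(wproj(c,[556.2,-101.5,z])*1.55)
# blue post blob
m=blob(c,(105,120,60),(125,255,255),(100,150,400,384)); n,l,st,ce=cv2.connectedComponentsWithStats(m)
print([(st[i].tolist(),ce[i]*1.55) for i in range(1,n) if st[i][4]>20])
E
```

```text
time_s: 8.78
eef_pos: [554.8, -100.9, 158.5]
ee_rot: [-0.001, 0.872, 0.49, -0.003]
force: [-0.1, -0.6, 1.3]
grip_width: 0.697
grip_force: 0.0
(array([ 0.5,  1.9, 61.5]), 'tool y ang -0.546, turn about tool z 0.009', 'tilt', array([-7.2e-03, -8.0e-04, -1.0e+00]))
[403.54942306 319.89483136]
[403.69725848 348.72549341]
[([100, 150, 27, 6, 100], array([170.872, 234.98 ])), ([250, 201, 20, 34, 482], array([401.98060166, 338.54958506]))]
```

View pics/w3.png

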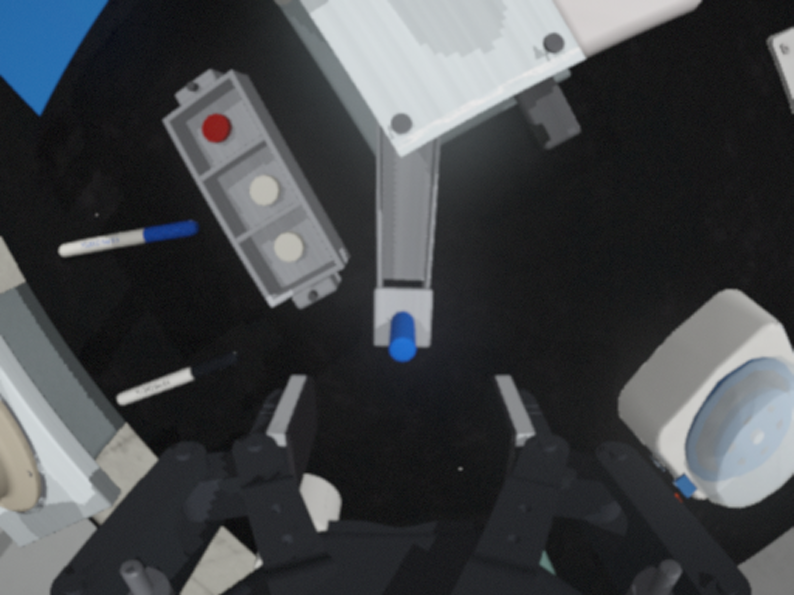

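The post, at (402,338), stands midway between the pads and where I predicted it, with the spout in line with the tool. I descend and close.

```bash
python3 -m pendant '0 0.001 0.031 0;0 0 0.029 0;0 0 0 0;0 0 0 0' 0.7 25
python3 -m pendant '0 0 0 0;0 0 0 0;0 0 0 0;0 0 0 0' 0 25
python3 -c "
from h import *
s=ctrl.sense();print(rows([556.2,-101.5,97],2.587),s['force'],s['wrist_torque'])"
```

```text
time_s: 9.32
eef_pos: [558.4, -102.5, 103.8]
ee_rot: [0.003, 0.872, 0.489, -0.0]
force: [0.5, -0.1, 0.0]
grip_width: 0.694
grip_force: 0.0
time_s: 9.82
eef_pos: [557.4, -102.1, 101.7]
ee_rot: [0.002, 0.872, 0.489, -0.001]
force: [-0.6, -0.6, 4.5]
grip_width: 0.127
grip_force: 25.1
(array([-0.1, -1.3,  4.7]), 'tool y ang -0.549, turn about tool z 0.006', 'tilt', array([-3.0e-04, -3.8e-03, -1.0e+00])) [-0.56269425 -0.58632612  4.47948885] [-0.0099304   0.14346084  0.01878267]
```

```bash
python3 -m pendant '0.0018 -0.0213 0 0.1715;0.0018 -0.0213 0 0.1715;0.0018 -0.0213 0 0.1715;0.0018 -0.0213 0 0.1715;0 0 0 0'
python3 -m pendant '0.0018 -0.0213 0 0.1715;0.0018 -0.0213 0 0.1715;0.0018 -0.0213 0 0.1715;0.0018 -0.0213 0 0.1715;0 0 0 0;0 0 0 0'
python3 -c "
from h import *
s=ctrl.sense();e=s['eef_pos'][:2]-[622,5];print(rows([504.4,47.3,97],2.587),s['force'],np.hypot(*e),np.arctan2(-e[1],-e[0]))
c=snap('wrist','w4',scale=1.55)
print(1.55*wproj(c,[509.7,45.4,30]),1.55*wproj(c,[*s['eef_pos'][:2],91]))"
```

```text
time_s: 10.45
eef_pos: [504.7, -35.8, 101.7]
ee_rot: [0.002, 0.986, 0.167, 0.0]
force: [2.0, 0.9, 4.9]
grip_width: 0.125
grip_force: 25.1
time_s: 11.2
eef_pos: [505.8, 46.9, 101.6]
ee_rot: [0.002, 0.985, -0.173, 0.001]
force: [-0.6, 0.8, 9.7]
grip_width: 0.127
grip_force: 25.5
(array([-1.5,  0.1,  4.6]), 'tool y ang -1.918, turn about tool z -1.364', 'tilt', array([ 0.0012, -0.0037, -1.    ])) [-0.62499656  0.76689466  9.65283419] 123.52915780646691 -0.345967824221521
[398.71570763 311.53820099] [398.74629128 377.88603301]
```

View pics/w4.png

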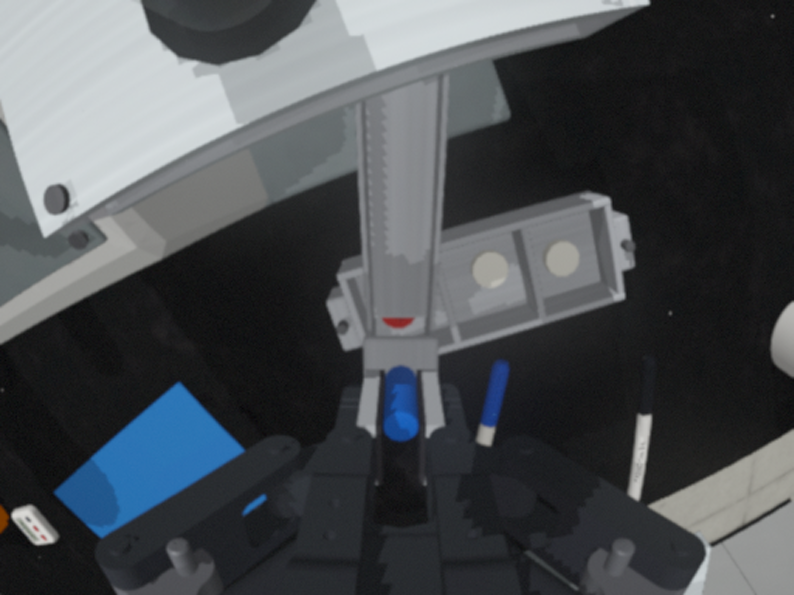

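The spout's centreline (column 400) lies on the red cavity's centre (399). I let go and rise. I also triangulate the shelf's front rail to know the clearance behind the knob.

```bash
python3 -m pendant '0 0 0 0;0 0 0 0;0 0 -0.03 0;0 0 -0.05 0;0 0 -0.06 0;0 0 -0.05 0;0 0 0 0' 0.6
python3 - <<'E'
from h import *
R_=[]
for cam,u,v in(("scene",506,224),("top",421,127)):
    c=viewer.capture(cam); f=foc(c); P=np.array(c["pose"]); d=P[:3,:3]@np.array([(u/1.55-c["cx"])/f,(v/1.55-c["cy"])/f,1]); R_.append((P[:3,3],d/np.linalg.norm(d)))
(a,d),(b,e)=R_; t=np.linalg.lstsq(np.c_[d,-e],b-a,rcond=None)[0]; print("rail end",a+d*t[0],b+e*t[1])
s=ctrl.sense(); print(s["joints"],rows([632,181,290],np.pi/2))
c=viewer.capture("wrist"); P=[models.boxes_of("wrist","spout_tip")[:1],models.boxes_of("wrist","spout_post")[:1]]; print(P)
m=blob(c,(105,120,60),(125,255,255),(200,150,330,384)); n,l,st,ce=cv2.connectedComponentsWithStats(m)
print([(st[i].tolist(),ce[i], wpt(c,*ce[i],107)) for i in range(1,n) if st[i][4]>20])
E
```

```text
time_s: 12.12
eef_pos: [506.0, 47.6, 293.9]
ee_rot: [0.002, 0.985, -0.174, 0.003]
force: [-0.3, -0.0, -0.3]
grip_width: 0.6
grip_force: 0.0
rail end [ 815.4296496  -142.76427478  284.47272148] [ 818.85150094 -145.88302598  285.78073445]
[-0.13538     0.23771476  1.44356752 -0.00355991  1.4618992   1.78560149] (array([  73.8, -168.8,   -0.7]), 'tool y ang -1.921, turn about tool z -0.350', 'tilt', array([-0.0021, -0.0033, -1.    ]))
[[{'at': [543.9, 30.9, 85.0], 'p': 0.57}], [{'at': [544.9, 29.0, 88.0], 'p': 0.62}]]
[([253, 162, 11, 17, 141], array([257.88652482, 170.28368794]), array([503.96005115,  46.86696345, 107.        ])), ([290, 176, 12, 28, 210], array([295.67619048, 189.24761905]), array([467.75177892,  13.49316771, 107.        ])), ([200, 226, 19, 27, 123], array([208.92682927, 240.99186992]), array([440.14160505, 135.12894952, 107.        ]))]
```

```bash
python3 -m pendant '0.0185 -0.042 0 0;0.0185 -0.042 0 0;0.0185 -0.042 0 0;0.0183 -0.0428 0 0;0 0 0 -0.175;0 0 0 -0.175;0 0 0 0' 0 40
python3 - <<'E'
from h import *
c=snap("wrist","w5",scale=1.55)
s=ctrl.sense(); print(s["joints"],rows([632,181,190],np.pi/2))
print(models.boxes_of("wrist","knob_grip")[:2])
n=np.array([-.574,0,.819]);u=np.array([.819,0,.574]); p=np.array([626,138.6,165])
for q in (p+6*n,p+38*n,p+38*n+21*(.825*u+.565*np.array([0,1,0])),p+38*n-21*(.825*u+.565*np.array([0,1,0]))): print(wproj(c,q)*1.55)
E
```

```text
time_s: 13.25
eef_pos: [632.1, 181.1, 288.9]
ee_rot: [0.002, 1.0, -0.001, -0.002]
force: [0.9, -0.3, 0.7]
grip_width: -0.002
grip_force: 0.0
[ 0.10233328  0.6034202   0.91518234 -0.0032626   1.62590844  1.67661452] (array([ 0.1, -0.4, 99.2]), 'tool y ang -1.574, turn about tool z -0.004', 'tilt', array([-0.0026, -0.0035, -1.    ]))
[{'at': [617.4, 144.5, 189.2], 'p': 0.73}, {'at': [504.8, -18.6, 22.9], 'p': 0.43}]
[468.43662439 304.1805576 ]
[473.28479129 350.09305439]
[455.78316056 334.35273879]
[488.68220982 363.96290463]
```

View pics/w5.png

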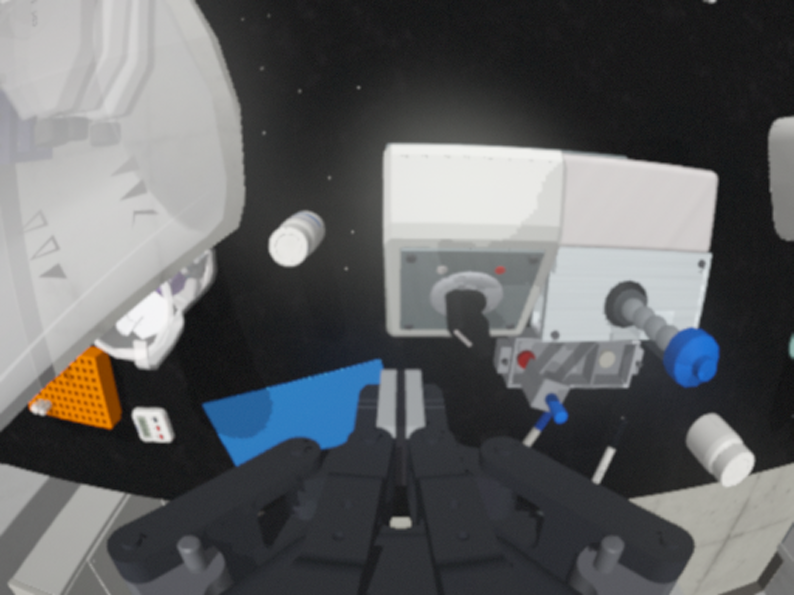

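The view from behind shows the bar's white mark from (453,332) to (470,346), the bezel centre near (466,294) and the red panel dot at (500,270). I triangulate these with the earlier view.

```bash
python3 - <<'E'
from h import *; import pickle
np.set_printoptions(precision=1,suppress=True)
c=pickle.load(open("w2.pkl","rb")); d=viewer.capture("wrist")
for nm,a,b in [("markTip",(683,350),(453,332)),("markIn",(652,309),(470,346)),("bezel",(631,320),(466,295)),("red",(588,382),(500,270)),("grey dot",(671,380),(441,270)),("screwR-back",(543,408),(539,262)),]:
    o,k=wray(c,a[0]/3.2+124.5,a[1]/3.2+139.5); p,q=wray(d,(b[0]+.5)/1.55-.5,(b[1]+.5)/1.55-.5)
    t=np.linalg.lstsq(np.c_[k,-q],p-o,rcond=None)[0]; print(nm,o+k*t[0],p+q*t[1])
E
```

```text
markTip [618.2 151.2 202.2] [618.1 151.6 202.2]
markIn [605.6 140.2 193.7] [605.6 140.3 193.7]
bezel [625.9 140.2 163.5] [626.3 139.4 163.5]
red [646.  122.2 177.1] [646.1 122.  177.1]
grey dot [646.3 155.9 176.9] [646.  156.6 177. ]
screwR-back [652.1 103.9 185.6] [653.4 101.3 186.1]
```

Panel point of the knob axis: about (627,139.7,163). I go down left of the bar's upper end with shut fingers.

```bash
python3 -m pendant '0.001 0 0.05 0;0 0 0.035 0;0 0 0.015 0;0 0 0 0;0 0 0 0'
python3 -c "
from h import *
s=ctrl.sense();print(rows([633,181,188],-np.pi/2),s['force'])"
```

```text
time_s: 14.02
eef_pos: [633.8, 180.8, 192.0]
ee_rot: [0.002, 1.0, -0.0, 0.001]
force: [-0.5, 0.4, 0.2]
grip_width: 0.002
grip_force: 0.0
(array([-0.8, -0.2,  3.9]), 'tool y ang -1.571, turn about tool z -0.001', 'tilt', array([ 0.0019, -0.0031, -1.    ])) [-0.49671773  0.4255021   0.18162388]
```

```bash
python3 -m pendant '-0.001 0 0.003 0;0 0.005 0 0;0 0.004 0 0;0 0 0 0'
for i in 1; do python3 -c "
from h import *
s=ctrl.sense();print(s['force'],s['wrist_torque'])"; done
python3 -m pendant '0 0.003 0 0;0 0.003 0 0;0 0 0 0'
python3 -m pendant '0 0.003 0 0;0 0.003 0 0;0 0 0 0'
python3 -c "
from h import *
s=ctrl.sense();print(s['force'],s['wrist_torque'])"
```

```text
time_s: 14.52
eef_pos: [632.2, 171.3, 187.3]
ee_rot: [0.002, 1.0, -0.0, -0.0]
force: [-0.4, 0.4, -0.5]
grip_width: 0.001
grip_force: 0.0
[-0.38242926  0.42416643 -0.47273855] [ 0.01557743 -0.03800068  0.00618614]
time_s: 14.9
eef_pos: [632.2, 165.5, 187.2]
ee_rot: [0.002, 1.0, -0.0, -0.0]
force: [1.0, 0.4, 0.4]
grip_width: -0.001
grip_force: 0.0
time_s: 15.28
eef_pos: [632.9, 161.0, 188.0]
ee_rot: [0.0, 1.0, 0.0, 0.001]
force: [4.0, 7.5, 0.9]
grip_width: -0.005
grip_force: 3.6
[4.03443168 7.4658667  0.86799373] [ 1.15303497 -0.70715353 -0.070913  ]
```

```bash
python3 -m pendant '0 0.003 0 0;0 0.003 0 0'; python3 -m pendant '0 0.003 0 0;0 0.002 0 0;0 0 0 0'
python3 -m pendant '0 0.002 0 0;0 0 0 0'
python3 -c "
from h import *
s=ctrl.sense();print(s['force'],s['wrist_torque'])"
```

```text
time_s: 15.52
eef_pos: [634.2, 157.3, 189.2]
ee_rot: [-0.002, 1.0, 0.001, 0.004]
force: [12.0, 21.6, 4.8]
grip_width: 0.001
grip_force: 11.0
time_s: 15.9
eef_pos: [634.5, 155.6, 189.6]
ee_rot: [-0.005, 1.0, 0.001, 0.005]
force: [14.4, 32.8, 3.5]
grip_width: -0.001
grip_force: 16.4
time_s: 16.15
eef_pos: [634.5, 155.1, 189.8]
ee_rot: [-0.006, 1.0, 0.002, 0.006]
force: [15.4, 39.4, 3.9]
grip_width: 0.0
grip_force: 19.4
[15.44029782 39.44090697  3.93928605] [ 6.53202817 -2.55030339 -0.22797421]
```

Force is 39 N, so this could be the stop or a jam. I check in one composite picture: scene, wrist and top crops around the knob.

```bash
python3 - <<'E'
from h import *
out=np.zeros((600,800,3),np.uint8)
k=np.array([610,140,188.])
for i,cam in enumerate(("scene","wrist","top")):
    c=viewer.capture(cam); p=(wproj if cam=="wrist" else proj)(c,k); print(cam,p,[ (np.round(d["at"]),round(d["p"],2)) for d in models.boxes_of(cam,"ball_1")[:4]])
    im=cv2.cvtColor(c["color"],cv2.COLOR_RGB2BGR); w,h,s=[(50,37,8),(50,36,8),(50,37,8)][i]
    w,h=((50,37),(66,50),(50,37))[i]; s=(8,6,8)[i]
    x=int(np.clip(p[0]-w/2,0,512-w)); y=int(np.clip(p[1]-h/2,0,384-h))
    q=cv2.resize(im[y:y+h,x:x+w],(400,300),interpolation=cv2.INTER_CUBIC); out[(i//2)*300:(i//2)*300+300,(i%2)*400:(i%2)*400+400]=q
    if cam=="scene":
        p2=proj(c,[622,35,200]); x=int(p2[0]-50); y=int(p2[1]-40); out[300:,400:]=cv2.resize(im[y:y+75,x:x+100],(400,300),interpolation=cv2.INTER_CUBIC)
cv2.imwrite("pics/comp.png",out)
E
```

```text
scene [np.float64(243.09370671137535), np.float64(156.34117858421996)] [(array([502., -22.,  20.]), 0.51)]
wrist [282.49084612 286.51423274] [(array([484., -11.,  26.]), 0.26)]
top [np.float64(181.13067275035635), np.float64(160.60553503746195)] [(array([394., 363.,  -1.]), 0.53), (array([550.,  34.,  88.]), 0.39)]
```

View pics/comp.png

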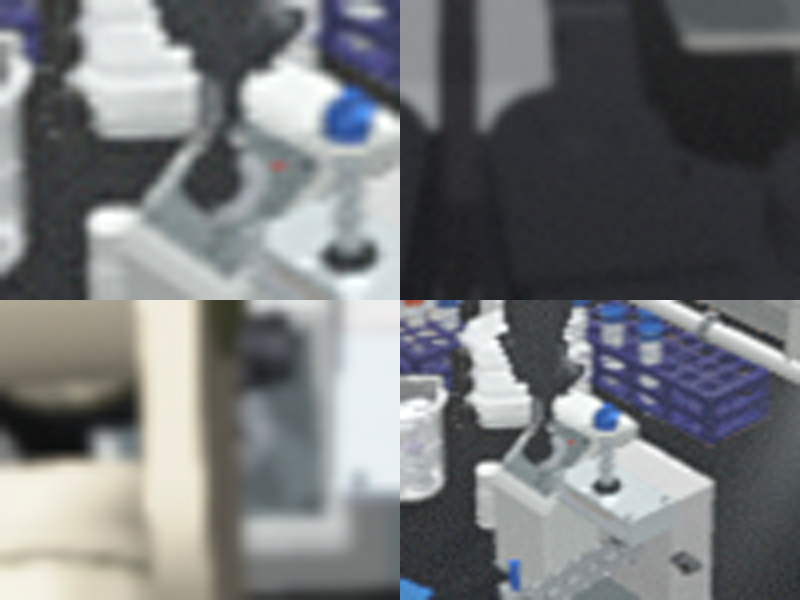

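The scene crop shows the fingers at (215,120) and the bar below them, its lower end near (212,212). I score bar angles numerically against this silhouette.

```bash
cat > knobfit.py <<'E'
from h import *
c=viewer.capture("scene"); g=cv2.cvtColor(c["color"],cv2.COLOR_RGB2GRAY)
n=np.array([-.574,0,.819]);u=np.array([.819,0,.574]);l=np.array([0,1,0]); p=np.array([627,139.7,163])
k=8
def sil(th,keep):
    d=np.cos(th)*u+np.sin(th)*l; e=-np.sin(th)*u+np.cos(th)*l
    pts=[proj(c,p+a*d+b*e+h*n) for a in(-21,keep) for b in(-5.5,5.5) for h in(10,38)]
    m=np.zeros((384*k,512*k),np.uint8); cv2.fillConvexPoly(m,cv2.convexHull(np.int32((np.array(pts)+.5)*k)),255); return cv2.resize(m,(512,384),interpolation=cv2.INTER_AREA)/255.
reg=np.zeros((384*k,512*k),np.uint8)
cv2.fillConvexPoly(reg,cv2.convexHull(np.int32((np.array([proj(c,p+a*u+b*l+h*n) for a,b in((-28,-28),(-28,28),(0,28),(0,-28)) for h in(3,20)])+.5)*k)),255); reg=cv2.resize(reg,(512,384),interpolation=cv2.INTER_AREA)>127
for off in (0,21):
    r=[]
    for th in np.arange(-.8,.81,.1):
        s=sil(th,off)[reg]; v=g[reg].astype(float); r.append((round(th,1),round(np.corrcoef(s,-v)[0,1],2)))
    print(off,[(float(a),float(b)) for a,b in r])
print([np.round(proj(c,p-21*(np.cos(t)*u+np.sin(t)*l)+30*n),1).tolist() for t in(.6,0,-.6)], "crop origin",int(243.09-25),int(156.34-18.5))
E
python3 knobfit.py; python3 - <<'E'
import cv2; exec(open('knobfit.py').read().replace('viewer.capture("scene")','dict(viewer.capture("scene"),color=cv2.cvtColor(cv2.imread("pics/scene0.png"),cv2.COLOR_BGR2RGB))'))
E
```

```text
0 [(-0.8, 0.35), (-0.7, 0.38), (-0.6, 0.41), (-0.5, 0.44), (-0.4, 0.47), (-0.3, 0.52), (-0.2, 0.56), (-0.1, 0.61), (-0.0, 0.67), (0.1, 0.72), (0.2, 0.78), (0.3, 0.81), (0.4, 0.84), (0.5, 0.87), (0.6, 0.87), (0.7, 0.85), (0.8, 0.8)]
21 [(-0.8, 0.4), (-0.7, 0.43), (-0.6, 0.45), (-0.5, 0.48), (-0.4, 0.5), (-0.3, 0.55), (-0.2, 0.6), (-0.1, 0.64), (-0.0, 0.69), (0.1, 0.73), (0.2, 0.78), (0.3, 0.81), (0.4, 0.85), (0.5, 0.87), (0.6, 0.87), (0.7, 0.85), (0.8, 0.8)]
[[242.3, 160.7], [240.1, 160.3], [239.0, 158.5]] crop origin 218 137
0 [(-0.8, 0.3), (-0.7, 0.32), (-0.6, 0.34), (-0.5, 0.37), (-0.4, 0.39), (-0.3, 0.43), (-0.2, 0.47), (-0.1, 0.52), (-0.0, 0.57), (0.1, 0.63), (0.2, 0.69), (0.3, 0.72), (0.4, 0.79), (0.5, 0.84), (0.6, 0.86), (0.7, 0.88), (0.8, 0.86)]
21 [(-0.8, 0.36), (-0.7, 0.37), (-0.6, 0.39), (-0.5, 0.41), (-0.4, 0.42), (-0.3, 0.47), (-0.2, 0.51), (-0.1, 0.54), (-0.0, 0.59), (0.1, 0.64), (0.2, 0.69), (0.3, 0.72), (0.4, 0.79), (0.5, 0.83), (0.6, 0.86), (0.7, 0.87), (0.8, 0.86)]
[[242.3, 160.7], [240.1, 160.3], [239.0, 158.5]] crop origin 218 137
```

The silhouette fit says the bar is still near its rest angle: the fingertip slipped onto the bar's end face and jammed. I back off, come in closer to the axis so that the finger catches the bar's side, and then follow an arc.

```bash
python3 -m pendant '0 -0.015 0 0;0 -0.015 0 0;-0.006 0 0 0;0 0 0 0;0 0 0 0'
python3 -c "
from h import *
s=ctrl.sense();print(s['force'])"; python3 knobfit.py | head -1
```

```text
time_s: 17.18
eef_pos: [626.2, 176.1, 187.2]
ee_rot: [0.002, 1.0, -0.0, -0.001]
force: [-0.6, -0.1, 0.0]
grip_width: 0.001
grip_force: 0.0
[-0.5798898  -0.11016497  0.0449269 ]
0 [(-0.8, 0.34), (-0.7, 0.36), (-0.6, 0.37), (-0.5, 0.4), (-0.4, 0.42), (-0.3, 0.45), (-0.2, 0.49), (-0.1, 0.54), (-0.0, 0.58), (0.1, 0.64), (0.2, 0.7), (0.3, 0.74), (0.4, 0.8), (0.5, 0.85), (0.6, 0.87), (0.7, 0.89), (0.8, 0.87)]
```

```bash
python3 -m pendant '0 0.004 0 0;0 0.004 0 0;0 0.003 0 0;0 0 0 0'
python3 -m pendant '0 0.003 0 0;0 0.003 0 0;0 0 0 0'
python3 -c "
from h import *
s=ctrl.sense();print(s['force'])"; python3 knobfit.py | head -1
```

```text
time_s: 17.73
eef_pos: [626.6, 166.6, 187.7]
ee_rot: [0.001, 1.0, 0.0, 0.001]
force: [2.4, 5.5, 2.0]
grip_width: -0.003
grip_force: 3.1
time_s: 18.1
eef_pos: [627.3, 163.2, 188.6]
ee_rot: [-0.002, 1.0, 0.001, 0.002]
force: [6.6, 18.2, 2.7]
grip_width: 0.0
grip_force: 9.3
[ 6.63692472 18.17612523  2.67344472]
0 [(-0.8, 0.34), (-0.7, 0.37), (-0.6, 0.4), (-0.5, 0.43), (-0.4, 0.46), (-0.3, 0.51), (-0.2, 0.55), (-0.1, 0.6), (-0.0, 0.65), (0.1, 0.71), (0.2, 0.77), (0.3, 0.8), (0.4, 0.84), (0.5, 0.87), (0.6, 0.87), (0.7, 0.85), (0.8, 0.8)]
```

```bash
python3 - <<'E'
from h import *
np.set_printoptions(linewidth=200)
a=cv2.imread("pics/scene0.png",0); c=viewer.capture("scene"); b=cv2.cvtColor(c["color"],cv2.COLOR_RGB2GRAY)
for g in(a,b): print(g[146:168,234:256])
n=np.array([-.574,0,.819]);u=np.array([.819,0,.574]);l=np.array([0,1,0]); p=np.array([627,139.7,163])
for t in(.6,.3,0,-.6):
    d=np.cos(t)*u+np.sin(t)*l; print(t,[np.round(proj(c,p+s*d+h*n),1).tolist() for s in(-21,21) for h in(10,38)])
s=ctrl.sense(); print(np.round(proj(c,s["eef_pos"]),1),s["force"])
E
```

```text
[[222 220 226 227 231 231 229 230 232 232 219 206 197 197 192 196 193 223 242 244 246 244]
 [236 236 233 236 237 231 228 225 214 203 195 197 193 197 190 221 241 245 244 243 243 242]
 [216 213 211 210 207 201 198 200 200 197 198 191 178 206 228 234 237 240 243 241 242 242]
 [207 209 204 203 201 198 200 200 200 197 190 168 186 210 218 230 231 234 237 241 243 242]
 [204 201 201 200 201 202 202 200 190 186 183 183 182 188 202 212 223 226 232 233 238 241]
 [197 193 193 190 187 188 187 181 176 171 196 180 135 135 152 195 211 215 222 228 232 235]
 [181 183 182 180 183 180 179 178 168 135 140 150 141 142 139 146 172 201 206 216 227 231]
 [175 175 163 161 160 151 141 128 133 104  74 109 139 147 149 142 145 173 191 200 211 221]
 [ 79  82  77  73  72  72  69  98 129 108  60  70 126 174 169 144 144 142 146 159 196 212]
 [ 63  56  61  63  56  63 111 161 156 108  73  67  96 143 155 154 144 142 140 142 153 175]
 [ 66  63  65  61  61  99 185 177 113  71  62  60  92 164 194 189 167 148 143 142 141 144]
 [ 62  69  63  59  87 155 181 140  80  66  68  69  85 144 183 195 188 163 132 142 142 134]
 [ 69  7
[... 2532 characters left out ...]
210 219]
 [223 191 156 141 141 140 141 143 142 148 145 141 145 144 133 135 162 185 208 223 218 220]
 [208 204 199 177 150 138 139 137 141 144 134 121 126 133 151 170 166 202 220 220 218 217]
 [193 201 207 207 188 161 144 138 138 141 132 125 130 139 146 158 168 203 222 219 218 216]
 [195 195 199 203 207 195 176 150 140 131 122 126 136 140 144 150 167 192 214 220 219 221]]
0.6 [[244.6, 163.0], [241.4, 159.7], [246.1, 154.7], [243.0, 151.4]]
0.3 [[243.4, 162.9], [240.2, 159.7], [247.3, 154.7], [244.2, 151.4]]
0 [[242.4, 162.6], [239.2, 159.3], [248.3, 155.1], [245.2, 151.7]]
-0.6 [[241.2, 160.8], [238.0, 157.6], [249.5, 156.7], [246.4, 153.4]]
[242.9 152.8] [ 6.93277552 17.5989731   3.13849538]
```

The lower end has shifted about 1 px, so the knob is turning (about 0.25 rad) and the computed torque is plausible. I push on.

```bash
python3 -m pendant '0 0.003 0 0;0 0.003 0 0;0 0 0 0'; python3 -c "
from h import *
s=ctrl.sense();print(s['force'],s['wrist_torque'])"
python3 -m pendant '0 0.002 0 0;0 0.002 0 0;0 0 0 0'; python3 -c "
from h import *
s=ctrl.sense();print(s['force'],s['wrist_torque'])
c=viewer.capture('scene');print(cv2.cvtColor(c['color'],cv2.COLOR_RGB2GRAY)[152:166,236:252])"
```

```text
time_s: 18.58
eef_pos: [627.5, 161.1, 189.1]
ee_rot: [-0.005, 1.0, 0.002, 0.004]
force: [10.7, 34.8, 4.4]
grip_width: -0.002
grip_force: 18.0
[10.68302572 34.76777039  4.40651428] [ 5.80509213 -1.59837793 -0.04666682]
time_s: 18.95
eef_pos: [627.5, 159.8, 189.4]
ee_rot: [-0.008, 1.0, 0.002, 0.004]
force: [11.2, 47.8, 3.8]
grip_width: -0.003
grip_force: 24.0
[11.199062   47.81456833  3.82021249] [ 7.74006206 -1.83197767 -0.03106751]
[[182 183 185 184 150 111 135 110  66  66 107 137 141 148 177 200]
 [166 163 160 154 138 123 136 120  74  70 112 143 151 142 145 163]
 [ 74  71  66  64  70 130 159 130  78  59  77 150 161 145 147 142]
 [ 55  57  49  54 108 175 172 112  60  58  57  79 119 136 127 125]
 [ 57  58  53 100 188 182 111  65  59  64  57  83 151 170 152 131]
 [ 58  55  82 158 173 122  60  60  65  65  58  99 151 176 169 147]
 [ 54  68 130 170 142  71  61  55  58  53  58  67 134 166 173 153]
 [ 62 113 179 167 102  59  58  64  63  63  55  63 122 158 166 148]
 [103 173 179 139  90  63  58  61  63  54  49  75 136 167 162 147]
 [153 174 158 145 126  86  57  54  58  61  79 116 152 160 146 129]
 [152 150 145 147 146 121  89  66  75 107 142 159 162 148 130 123]
 [144 131 139 145 145 144 141 123 123 147 161 165 155 132 129 131]
 [156 142 140 137 140 139 146 143 141 146 142 142 142 136 164 184]
 [196 177 155 140 141 143 145 137 124 123 124 133 158 173 165 201]]
```

The force climbs too steeply: the tip is wedging against the knob's hub. I change method: straddle the bar from above with both fingers, a loose gap, and twist by turning the tool about its own axis.

```bash
python3 -m pendant '0 -0.015 0 0;0 -0.015 0 0;0 0 -0.03 0;0 0 -0.03 -0.17;0 0 0 -0.17;0 0 0 -0.17;0 0 0 0' 0.4 60
python3 -c "
from h import *
s=ctrl.sense();print(s['force'],s['joints'][5],rows([613,139.7,222],2.08)); M=R.from_quat(np.r_[s['ee_rot'][1:],s['ee_rot'][0]]).as_matrix(); print(M[:,0])"
```

```text
time_s: 19.88
eef_pos: [626.2, 179.7, 247.1]
ee_rot: [0.002, 0.968, 0.251, -0.001]
force: [0.2, 0.4, -1.3]
grip_width: 0.402
grip_force: 0.0
[ 0.20920478  0.42077292 -1.34135568] 1.1640518599600536 (array([-30.9,  28.4,  25.2]), 'tool y ang -1.063, turn about tool z -0.001', 'tilt', array([-0.0011, -0.0035, -1.    ]))
[ 0.87361619  0.48660823 -0.00268018]
```

```bash
python3 -m pendant '-0.016 0.014 0 0;-0.015 0.0145 0.01 0;0 0 0.015 0;0 0 0 0;0 0 0 0'
python3 -c "
from h import *
s=ctrl.sense();print(s['force'],rows([613,139.7,181],2.08))
c=viewer.capture('wrist')
n=np.array([-.574,0,.819]);u=np.array([.819,0,.574]);l=np.array([0,1,0]); p=np.array([627,139.7,163])
g=cv2.cvtColor(c['color'],cv2.COLOR_RGB2GRAY)
q=[wproj(c,p+38*n+a*(.825*u+.565*l)) for a in (-21,0,12,21)]; print(np.round(q,1)); x=int(q[2][0]);y=int(q[2][1]); print(g[y-14:y+15:2,x-20:x+22:2])"
```

```text
time_s: 20.5
eef_pos: [613.2, 140.5, 222.4]
ee_rot: [0.001, 0.968, 0.252, -0.001]
force: [-0.6, 0.1, -0.8]
grip_width: 0.399
grip_force: 0.0
[-0.56258536  0.10797597 -0.83389557] (array([-0.5,  0.5, 41.4]), 'tool y ang -1.061, turn about tool z 0.001', 'tilt', array([-7.0e-04, -3.2e-03, -1.0e+00]))
[[257.7 256.1]
 [252.4 240.1]
 [249.  229.5]
 [246.2 220.9]]
[[136 149 156 154 138 118 103  94  52  44  43  46  46  45  48  48  42  43
   41  42  42]
 [ 76 113 136 149 154 152 135  97  45  45  46  47  46  45  46  44  41  41
   42  41  42]
 [ 30  42  77 114 139 151 154 131  51  46  58  52  48  47  46  42  39  41
   39  41  43]
 [ 29  31  31  43  77 115 139 137  62  60 139 128  57  44  45  42  39  39
   41  42  40]
 [ 31  30  31  31  31  45  89 116  71  47 128 145  69  40  42  41  39  40
   40  41  39]
 [ 26  29  30  30  30  30  34  47  43  37  98 135  77  36  36  38  40  37
   39  40  40]
 [ 28  25  28  30  28  30  32  30  31  33  76 124  90  36  39  39  36  39
   40  40  39]
 [ 27  26  31  27  27  29  31  30  29  31  58 124 110  40  36  37  37  38
   38  38  38]
 [ 26  28  28  27  28  29  29  33  30  32  45 114 115  50  35  37  38  38
   37  39  41]
 [ 27  27  26  28  27  28  29  29  29  33  37  99 125  61  34  37  38  37
   36  39  45]
 [ 28  26  26  29  29  25  28  28  29  29  33  85 126  76  36  36  37  37
   38  39  61]
 [ 23  23  27  25  29  26  27  27  27  30  30  63 115  84  35  35  36  34
   37  37  59]
 [ 26  27  25  27  25  28  25  30  27  29  30  36  52  45  35  35  34  34
   37  38  49]
 [ 21  24  26  25  24  28  28  26  25  29  28  29  32  31  34  34  36  36
   36  44  80]
 [ 26  23  24  25  28  25  27  29  25  26  28  30  30  32  33  33  34  37
   37  56  85]]
```

The bar's white mark shows at about (250,221) to (254,239), roughly 1.5 mm toward tool +y of the prediction. I nudge that way and descend over the bar.

```bash
python3 -m pendant '0 0.0015 0.02 0;0 0 0.012 0;0 0 0.007 0;0 0 0 0' 0.4 60
python3 -c "
from h import *
s=ctrl.sense();print(s['force'],s['wrist_torque'],rows([613,139.7,181],2.08))"
python3 -m pendant '0 0 0 0;0 0 0 0;0 0 0 0' 0.26 60
python3 -c "
from h import *
s=ctrl.sense();print(s['force'],s['wrist_torque'],rows([613,139.7,181],2.08))"
```

```text
time_s: 21.05
eef_pos: [613.7, 138.5, 183.1]
ee_rot: [0.001, 0.968, 0.252, -0.001]
force: [-0.4, -0.8, -0.2]
grip_width: 0.397
grip_force: 0.0
[-0.38925839 -0.82612189 -0.17746749] [0.00310475 0.00439811 0.03467915] (array([ 0. , -1.4,  2.1]), 'tool y ang -1.061, turn about tool z 0.001', 'tilt', array([-0.0014, -0.0034, -1.    ]))
time_s: 21.42
eef_pos: [613.7, 138.9, 183.9]
ee_rot: [0.001, 0.968, 0.252, -0.0]
force: [-1.0, 4.0, 3.8]
grip_width: 0.267
grip_force: 2.4
[-0.99578     4.00808574  3.82919175] [0.74868775 0.28912952 0.04530544] (array([-0.2, -1.1,  2.9]), 'tool y ang -1.061, turn about tool z 0.001', 'tilt', array([-3.0e-04, -2.6e-03, -1.0e+00]))
```

```bash
python3 -m pendant '0 0 0 0.12;0 0 0 0.12;0 0 0 0.12;0 0 0 0.12;0 0 0 0'
python3 -c "
from h import *
s=ctrl.sense();print(s['force'],s['wrist_torque'],rows([613,139.7,181],2.08)[1])"
python3 -m pendant '0 0 0 0.1;0 0 0 0.1;0 0 0 0.1;0 0 0 0'
python3 -c "
from h import *
s=ctrl.sense();print(s['force'],s['wrist_torque'],rows([613,139.7,181],2.08)[1])"
```

```text
time_s: 22.05
eef_pos: [612.7, 139.9, 183.3]
ee_rot: [0.001, 1.0, 0.015, -0.002]
force: [-6.6, 8.2, 2.3]
grip_width: 0.262
grip_force: 4.4
[-6.61051517  8.24592083  2.270423  ] [1.3117106  0.91322969 0.10009679] tool y ang -1.541, turn about tool z -0.479
time_s: 22.55
eef_pos: [612.5, 141.2, 183.2]
ee_rot: [-0.0, 0.991, -0.134, -0.002]
force: [-5.8, 14.7, 2.8]
grip_width: 0.258
grip_force: 19.9
[-5.77758827 14.72901526  2.78423124] [2.28674424 0.9213143  0.64082536] tool y ang -1.839, turn about tool z -0.778
```

```bash
python3 -m pendant '0 -0.002 0 0.08;0 0 0 0.08;0 0 0 0'
python3 -c "
from h import *
s=ctrl.sense();print(s['force'],s['wrist_torque'],rows([613,139.7,181],2.08)[1])"
python3 -m pendant '0 0 0 0.07;0 0 0 0'
python3 -c "
from h import *
s=ctrl.sense();print(s['force'],s['wrist_torque'],rows([613,139.7,181],2.08)[1])
c=viewer.capture('scene');print(cv2.cvtColor(c['color'],cv2.COLOR_RGB2GRAY)[150:166,234:252])"
```

```text
time_s: 22.92
eef_pos: [612.8, 141.9, 183.4]
ee_rot: [0.001, 0.977, -0.212, -0.002]
force: [-10.5, 7.9, 4.7]
grip_width: 0.257
grip_force: 43.7
[-10.48205372   7.85412317   4.68288051] [1.12644581 1.21655871 1.56446962] tool y ang -1.997, turn about tool z -0.936
time_s: 23.18
eef_pos: [611.4, 142.0, 184.1]
ee_rot: [0.002, 0.969, -0.246, -0.004]
force: [-18.1, 7.7, 13.4]
grip_width: 0.262
grip_force: 50.7
[-18.05003382   7.71267555  13.38984334] [0.77244634 3.54897024 1.28082674] tool y ang -2.067, turn about tool z -1.006
[[204 202 202 203 204 208 168  74  63  81  75  74  70 132 196 218 226 232]
 [196 191 193 194 192 193 150  76  71  67  65  70  72 108 156 199 213 215]
 [182 181 179 182 186 183 145 101  87  67  63  79  99 129 142 141 161 193]
 [178 174 166 163 162 152 118 132 118  70  65 102 121 141 139 124 126 170]
 [ 78  75  74  71  71  65  72 131 118  71  64  96 101 147 151 127 126 141]
 [ 55  50  59  60  49  53 100 139 117  70  62  95  92  87 115 137 130 138]
 [ 62  61  56  58  60  99 189 186 123  79  76  99  89  71 147 169 153 130]
 [ 58  63  59  48  82 156 166 158 123  73  71  96  92  81 148 172 170 143]
 [ 60  59  57  66 133 169 144 147 140  97 103 124 103  75 134 166 174 155]
 [ 61  56  63 114 175 166 103  86  99 103  91  76  57  59 121 157 170 147]
 [ 59  52 103 174 177 132  82  58  57  58  61  56  55  78 138 170 162 146]
 [ 60  77 152 174 158 145 124  80  60  52  58  62  76 116 154 162 145 129]
 [120 128 154 154 146 143 143 127  83  67  90 116 140 155 159 151 130 122]
 [219 185 140 129 139 142 141 146 141 127 139 160 158 161 149 129 131 132]
 [225 192 156 143 143 144 139 140 146 138 145 144 144 136 128 130 160 183]
 [206 206 198 178 151 140 136 141 140 136 120 121 122 124 144 169 164 202]]
```

```bash
cat > mark.py <<'E'
from h import *; import pickle,sys
n=np.array([-.574,0,.819]);u=np.array([.819,0,.574]);l=np.array([0,1,0])
def run(c,p):
    g=cv2.GaussianBlur(cv2.cvtColor(c["color"],cv2.COLOR_RGB2GRAY),(0,0),.7).astype(np.float32); best=[]
    for th in np.arange(-.8,.85,.1):
      r=-99
      for dx in np.arange(-4,4.1,1):
       for dy in np.arange(-3,3.1,1):
        d=np.cos(th)*u+np.sin(th)*l; e=-np.sin(th)*u+np.cos(th)*l; o=p+[dx,dy,0]
        f=lambda b:np.array([g[tuple(np.int32(np.round(wproj(c,o+38*n+s*d+b*e)))[::-1])] for s in range(4,20,3)])
        A=f(0);r=max(r,min(np.min(A)-np.mean(f(3.5)),np.min(A)-np.mean(f(-3.5))))
      best.append((round(float(th),1),int(r)))
    return best
p=np.array([627,139.7,163])
print("rest",run(pickle.load(open("w2.pkl","rb")),p))
c=viewer.capture("wrist"); pickle.dump(c,open("wk.pkl","wb")); print("now",run(c,p))
s=ctrl.sense(); print(np.round(wproj(c,p+38*n),1))
for th in(.6,.3,0,-.3,-.6): print(th,np.round(wproj(c,p+38*n+19*(np.cos(th)*u+np.sin(th)*l)),1))
g=cv2.cvtColor(c["color"],cv2.COLOR_RGB2GRAY); print(g[180:280:4,210:310:4])
E
python3 mark.py
```

```text
rest [(-0.8, -10), (-0.7, -16), (-0.6, -14), (-0.5, -23), (-0.4, -21), (-0.3, -20), (-0.2, -19), (-0.1, -17), (-0.0, -22), (0.1, -25), (0.2, -27), (0.3, -8), (0.4, 7), (0.5, 29), (0.6, 36), (0.7, 34), (0.8, 22)]
now [(-0.8, -8), (-0.7, -3), (-0.6, -2), (-0.5, -3), (-0.4, -1), (-0.3, -3), (-0.2, -3), (-0.1, 6), (-0.0, 48), (0.1, 54), (0.2, 58), (0.3, 35), (0.4, 19), (0.5, -14), (0.6, -16), (0.7, -14), (0.8, -3)]
[266.8 269.5]
0.6 [236.  269.2]
0.3 [242.9 263.7]
0 [252.4 258.5]
-0.3 [263.5 254.2]
-0.6 [274.8 251.5]
[[136 107 100 100  99  99  98  98  96  90  83  75  70  70  81  82  83  82
   80  83  81  81  82  82  83]
 [ 87  94  89  93  88  97  94  97  87  84  83  82  78  82  82  82  83  81
   83  82  82  80  80  83  82]
 [ 87  87  87  86  84  85  85  85  85  86  90  98 109 110  92  80  79  81
   80  82  81  80  81  81  82]
 [ 85  85  85  83  86  84  83 102 141 151 146 139 134 130 123 121 111  83
   80  80  80  80  81  80  81]
 [ 82  85  85  84  86 121 157 152 139 130 125 121 117 114 111 112 112 107
   84  78  79  81  81  80  81]
 [ 82  83  82  86 149 150 137 128 119 113 111 110 106 10
[... 1344 characters left out ...]
33  33  35  27  25  25  25  25  23  29
   37 117 119 113  31  41  35]
 [ 43  36  40 118 122 114  30  19  31  38  32  26  29  26  25  24  26  29
   34 108 119 117  33  38  42]
 [ 37  37  48 122 122  94  25  24  26 123 106  65  27  24  29  25  26  25
   34  90 120 119  45  35  41]
 [ 35  36  70 123 123  73  24  21  22  22  31  84 113  94  40  28  26  29
   30  67 119 119  73  35  37]
 [ 32  35  97 123 122  52  22  25  22  24  64  77  46  57  49  28  27  29
   27  46 119 119  99  29  39]
 [ 36  34 117 122 122  38  18  21  20  69  85  83  83  83  66  28  29  31
   31  39 119 120 113  27  38]
 [ 33  33  43  90 144  45  21  24  88  85  85  84  83  86  84  83  32  24
   32  43 143 118  50  38  35]]
```

Now θ is about 0.15 (0.45 rad turned), but the loose gap wasted most of the turn. I open so that the knob springs back without having dropped a ball, realign with the bar at rest, and grip it firmly before twisting.

```bash
python3 -m pendant '0 0 0 0;0 0 0 0;0 0.001 0 -0.17;0 0 0 -0.17;0 0 0 -0.17;0 0 0 -0.17;0 0 0 -0.17;0 0 0 -0.16;0 0 0 0;0 0 0 0' 0.42 40
python3 -c "
from h import *
s=ctrl.sense();print(s['force'],s['wrist_torque'],s['joints'][5],rows([613,139.7,181],2.08))"
python3 mark.py | sed -n 2,3p
python3 -m pendant '0 0 0 0;0 0 0 0;0 0 0 0;0 0 0 0' 0 40
python3 -c "
from h import *
s=ctrl.sense();print(s['force'],s['wrist_torque'],rows([613,139.7,181],2.08))"
```

```text
time_s: 24.52
eef_pos: [613.9, 139.0, 183.2]
ee_rot: [0.002, 0.968, 0.251, -0.001]
force: [1.5, 0.4, -0.4]
grip_width: 0.417
grip_force: 0.0
[ 1.52036873  0.36319387 -0.42483909] [ 0.02850178  0.02390026 -0.01039563] 1.103736686559376 (array([-0.5, -1. ,  2.2]), 'tool y ang -1.064, turn about tool z -0.003', 'tilt', array([-8.0e-04, -3.8e-03, -1.0e+00]))
now [(-0.8, -31), (-0.7, -32), (-0.6, -32), (-0.5, -32), (-0.4, -27), (-0.3, -27), (-0.2, -18), (-0.1, -19), (-0.0, -21), (0.1, -5), (0.2, -4), (0.3, 27), (0.4, 70), (0.5, 87), (0.6, 79), (0.7, 24), (0.8, -2)]
[248.4 274.3]
time_s: 25.08
eef_pos: [613.0, 141.5, 183.9]
ee_rot: [-0.0, 0.968, 0.252, -0.001]
force: [-6.0, 9.1, 5.0]
grip_width: 0.141
grip_force: 37.6
[-6.03480691  9.0570504   5.01445851] [ 1.37509295  0.77310494 -0.1483725 ] (array([-0.9,  1.6,  2.9]), 'tool y ang -1.061, turn about tool z 0.001', 'tilt', array([-1.9e-03, -2.0e-04, -1.0e+00]))
```

The grip closed to 12 mm, so the bar is held by its flats. I recentre slightly and twist.

```bash
python3 -m pendant '0 -0.002 0 0.1;0 0 0 0.12;0 0 0 0.12;0 0 0 0.12;0 0 0 0'
python3 -c "
from h import *
s=ctrl.sense();print(s['force'],s['wrist_torque'],rows([613,139.7,181],2.08)[1])"
python3 mark.py | sed -n 2,2p
python3 -m pendant '0 0 0 0.12;0 0 0 0.12;0 0 0 0'
python3 -c "
from h import *
s=ctrl.sense();print(s['force'],s['wrist_torque'],rows([613,139.7,181],2.08)[1])"
python3 mark.py | sed -n 2,2p
```

```text
time_s: 25.7
eef_pos: [612.9, 141.8, 184.5]
ee_rot: [0.002, 1.0, 0.025, 0.0]
force: [-3.0, 2.5, 7.2]
grip_width: 0.126
grip_force: 63.5
[-3.02256695  2.46334166  7.21808812] [-0.12216904  0.19343459  0.89995892] tool y ang -1.521, turn about tool z -0.459
now [(-0.8, -39), (-0.7, -41), (-0.6, -47), (-0.5, -38), (-0.4, -27), (-0.3, -20), (-0.2, -16), (-0.1, -3), (-0.0, 23), (0.1, 47), (0.2, 80), (0.3, 59), (0.4, 30), (0.5, -9), (0.6, -20), (0.7, -29), (0.8, -38)]
time_s: 26.12
eef_pos: [613.4, 142.1, 184.9]
ee_rot: [0.002, 0.996, -0.093, 0.002]
force: [-1.9, 3.0, 6.0]
grip_width: 0.129
grip_force: 107.2
[-1.90712661  3.00599606  6.02761908] [ 4.36163290e-04 -5.07434532e-01  2.38145791e+00] tool y ang -1.757, turn about tool z -0.696
now [(-0.8, -32), (-0.7, -34), (-0.6, -36), (-0.5, -22), (-0.4, -25), (-0.3, -15), (-0.2, -4), (-0.1, 31), (-0.0, 55), (0.1, 78), (0.2, 73), (0.3, 28), (0.4, -12), (0.5, -9), (0.6, -8), (0.7, -20), (0.8, -24)]
```

```bash
cat > mk2.py <<'E'
from h import *; import pickle,sys
np.set_printoptions(precision=1,suppress=True,linewidth=220)
n=np.array([-.574,0,.819]);u=np.array([.819,0,.574]);l=np.array([0,1.,0]); p=np.array([627,140.5,163])
def rect(c):
    U=np.arange(-26,27,1.); L=np.arange(-26,27,1.)
    mp=np.array([[wproj(c,p+38*n+a*u+b*l) for b in L[::-1]] for a in U[::-1]],np.float32)  # rows: uphill on top, left at left
    return cv2.remap(cv2.cvtColor(c["color"],cv2.COLOR_RGB2GRAY),mp[...,0],mp[...,1],cv2.INTER_LINEAR)
def ang(c):
    r=rect(c); t=cv2.morphologyEx(r,cv2.MORPH_TOPHAT,np.ones((7,7),np.uint8)); m=(t>35).astype(np.uint8)
    k,lab,st,ce=cv2.connectedComponentsWithStats(m,connectivity=8); out=[]
    for i in range(1,k):
        if st[i][4]<12: continue
        y,x=np.nonzero(lab==i); uu,ll=26-y,26-x; w=np.linalg.svd(np.c_[uu-uu.mean(),ll-ll.mean()],full_matrices=False); v=w[2][0]; v=v*np.sign(v[0])
        out.append((int(st[i][4]),"mid u,l",round(float(uu.mean()),1),round(float(ll.mean()),1),"theta",round(float(np.arctan2(v[1],v[0])),2),"len",np.round(w[1]/np.sqrt(len(uu)),1).tolist()))
    return out
if __name__=="__main__":
    print("rest",ang(pickle.load(open("w2.pkl","rb"))))
    c=viewer.capture("wrist"); print("now",ang(c)); print(rect(c)[::2,::2])
E
python3 mk2.py
```

```text
rest [(49, 'mid u,l', 7.1, 3.9, 'theta', 0.59, 'len', [4.9, 0.8])]
now [(170, 'mid u,l', 12.0, 11.8, 'theta', -0.18, 'len', [8.7, 1.7]), (217, 'mid u,l', 6.8, -9.4, 'theta', -0.09, 'len', [11.7, 1.7]), (60, 'mid u,l', 13.8, 0.1, 'theta', 0.11, 'len', [6.1, 0.8]), (31, 'mid u,l', 12.8, 24.4, 'theta', -0.35, 'len', [3.4, 0.9])]
[[ 20  20  20  21  26  38  41  47 131 131  92  29  35  37  34  29  28  80 129 128  45  43  33  33  33  36  35]
 [ 19  20  20  20  40  45  41  76 130 130  60  27  55  65  33  28  31  87 128 127  43  44  36  33  34  33  34]
 [ 18  22  19  21  40  42  47 116 131 130  37  25 108 105  29  28  31  95 130 128  42  43  42  33  30  35  33]
 [ 20  22  24  41  39  38  42 129 131 125  34  24  93  96  30  28  33 106 128 127  39  43  42  32  33  33  33]
 [ 23  54  69  46  36  39  66 131 131 103  29  24  63 102  27  25  33 113 128 125  44  44  43  29  33  32  34]
 [ 67  86  84  37  38  39 105 130 130  64  25  23  53 107  26  27  34 118 129 127  50  48  46  31  31  32  34]
 [ 86  86  66  38  38  39 125 131 130  41  26  25  41 111  29  28  36 121 128 127  43  45  46  29  34  32 
[... 1525 characters left out ...]
  40  39  40  42  39  25  26  27]
 [ 37  37  36  38  38  25  30  23  20  21  22  21  19  19  27  46  89  38  39  39  40  39  40  39  27  28  26]
 [ 37  36  36  37  35  26  30  23  21  22  21  20  18  19  29  43  52  40  38  38  40  40  38  39  31  27  26]
 [ 36  37  37  36  34  26  27  21  21  20  20  19  19  19  30  41  38  40  38  38  39  40  38  39  37  26  26]
 [ 37  36  36  35  31  28  25  22  20  20  21  21  19  18  35  38  37  38  39  39  41  41  38  40  39  26  25]
 [ 37  37  37  36  26  29  27  22  21  22  23  19  19  24  38  37  38  39  38  37  42  41  38  40  40  26  26]
 [ 36  37  37  36  23  29  37  25  21  19  22  17  18  22  40  37  38  39  37  40  43  40  37  39  41  27  25]]
```

The mark reads θ = 0.11 while Mz is 2.4 N m. I check whether the knob creeps (damping) or is blocked by holding for a moment.

```bash
python3 -m pendant '0 0 0 0;0 0 0 0;0 0 0 0;0 0 0 0'
python3 -c "
from h import *
s=ctrl.sense();print(s['force'],s['wrist_torque'],rows([613,139.7,181],2.08)[1])
from mk2 import ang
print(ang(viewer.capture('wrist')))"
python3 -m pendant '0 0 0 0;0 0 0 0' 0.16 60
python3 -c "
from h import *
s=ctrl.sense();print(s['force'],s['wrist_torque'],rows([613,139.7,181],2.08)[1])
from mk2 import ang
print(ang(viewer.capture('wrist')))"
```

```text
time_s: 26.72
eef_pos: [613.4, 142.1, 184.9]
ee_rot: [0.002, 0.996, -0.093, 0.002]
force: [-1.5, 3.9, 7.0]
grip_width: 0.132
grip_force: 107.0
[-1.49607833  3.90083166  6.97303246] [ 0.05175983 -0.49327747  2.45192565] tool y ang -1.756, turn about tool z -0.695
[(170, 'mid u,l', 12.0, 11.8, 'theta', -0.18, 'len', [8.7, 1.7]), (217, 'mid u,l', 6.8, -9.4, 'theta', -0.09, 'len', [11.7, 1.7]), (60, 'mid u,l', 13.8, 0.1, 'theta', 0.11, 'len', [6.1, 0.8]), (31, 'mid u,l', 12.6, 24.5, 'theta', -0.32, 'len', [3.3, 0.8])]
time_s: 27.02
eef_pos: [614.8, 141.9, 184.2]
ee_rot: [0.001, 0.996, -0.094, 0.003]
force: [11.2, 5.2, -0.0]
grip_width: 0.16
grip_force: 78.4
[ 1.11672129e+01  5.16222179e+00 -1.57533797e-03] [ 0.33373588 -1.74460716  1.12126347] tool y ang -1.759, turn about tool z -0.698
[(142, 'mid u,l', 14.6, 13.0, 'theta', -0.17, 'len', [7.4, 1.7]), (196, 'mid u,l', 8.2, -11.2, 'theta', -0.09, 'len', [10.3, 1.7]), (61, 'mid u,l', 13.5, 0.9, 'theta', 0.17, 'len', [6.1, 0.8]), (16, 'mid u,l', 15.4, 25.1, 'theta', -0.23, 'len', [1.8, 0.7]), (22, 'mid u,l', -22.1, 13.6, 'theta', -0.11, 'len', [3.0, 0.6])]
```

```bash
python3 -m pendant '0 0 0 0;0 0 -0.002 0;0 0 -0.002 -0.17;0 0 0 -0.17;0 0 0 -0.17;0 0 0 -0.15;0 0 0 0' 0.42 60
python3 -c "
from h import *
s=ctrl.sense();print(s['force'],s['wrist_torque'],rows([611,139.5,188],2.08))
c=viewer.capture('wrist')
from mk2 import ang
print(ang(c))"
python3 -m pendant '0 0 0 0;0 0 0 0;0 0 0 0' 0.2 60
python3 -c "
from h import *
s=ctrl.sense();print(s['force'],s['wrist_torque'],rows([611,139.5,188],2.08))
from mk2 import ang
print(ang(viewer.capture('wrist')))"
```

```text
time_s: 27.95
eef_pos: [612.7, 141.0, 187.3]
ee_rot: [0.002, 0.973, 0.232, -0.001]
force: [-0.3, 0.5, 0.7]
grip_width: 0.417
grip_force: 0.0
[-0.33101945  0.46824374  0.65488384] [ 0.08216019 -0.01245125 -0.01477185] (array([-2.2,  0.6, -0.7]), 'tool y ang -1.103, turn about tool z -0.041', 'tilt', array([-0.0013, -0.0035, -1.    ]))
[(33, 'mid u,l', 25.0, 21.0, 'theta', -3.14, 'len', [3.2, 0.8]), (45, 'mid u,l', 22.8, -8.2, 'theta', 0.91, 'len', [3.8, 1.4]), (59, 'mid u,l', 21.0, -22.5, 'theta', 0.46, 'len', [4.7, 1.6]), (63, 'mid u,l', 11.5, 5.3, 'theta', 0.52, 'len', [5.9, 0.9]), (17, 'mid u,l', 15.5, 24.8, 'theta', -0.16, 'len', [1.8, 0.7]), (131, 'mid u,l', 1.7, -11.4, 'theta', 0.27, 'len', [11.9, 1.5]), (146, 'mid u,l', -13.3, 21.5, 'theta', 0.14, 'len', [7.5, 1.6])]
time_s: 28.38
eef_pos: [612.6, 141.6, 187.4]
ee_rot: [0.001, 0.973, 0.233, -0.001]
force: [-1.9, 3.3, 1.4]
grip_width: 0.201
grip_force: 2.0
[-1.94043853  3.34288964  1.41688459] [0.60980975 0.31126176 0.0355702 ] (array([-2.4,  1.2, -0.6]), 'tool y ang -1.101, turn about tool z -0.040', 'tilt', array([-0.0012, -0.0027, -1.    ]))
[(333, 'mid u,l', 0.3, 13.5, 'theta', 0.28, 'len', [16.0, 1.9]), (149, 'mid u,l', 15.5, -12.4, 'theta', 0.45, 'len', [7.6, 1.8]), (64, 'mid u,l', 11.8, 5.2, 'theta', 0.5, 'len', [6.0, 0.9]), (119, 'mid u,l', -7.1, -13.3, 'theta', 0.35, 'len', [12.0, 1.6])]
```

```bash
cat > q.py <<'E'
from h import *
from mk2 import ang
s=ctrl.sense();print("F",np.round(s['force'],1),"M",np.round(s['wrist_torque'],2),rows([611,139.5,188])[1][:17],[a[5] for a in ang(viewer.capture('wrist')) if a[0] in range(40,85) and a[7][1]<1.1], "j6 tau",round(s["tau"][5],2))
E
python3 -m pendant '-0.002 0 0 0.12;0 0 0 0.12;0 0 0 0' | grep -E "eef_pos|grip"; python3 q.py
python3 -m pendant '0 0 0 0.12;0 0 0 0' | grep -E "eef_pos|grip"; python3 q.py
python3 -m pendant '0 0 0 0.1;0 0 0 0' | grep -E "eef_pos|grip"; python3 q.py
python3 -m pendant '0 0 0 0.1;0 0 0 0' | grep -E "eef_pos|grip"; python3 q.py
```

```text
eef_pos: [610.9, 141.1, 187.9]
grip_width: 0.202
grip_force: 3.1
F [-2.4  5.4  4.8] M [1.  0.4 0.1] tool y ang -1.342 [0.38] j6 tau 0.59
eef_pos: [610.4, 141.5, 188.0]
grip_width: 0.2
grip_force: 4.5
F [-6.8  7.5  6.3] M [1.1 1.  0.1] tool y ang -1.462 [0.35, 0.18] j6 tau 0.63
eef_pos: [610.1, 141.8, 188.2]
grip_width: 0.203
grip_force: 8.3
F [-9.1  7.8  7.8] M [1.3 1.4 0.3] tool y ang -1.561 [0.31] j6 tau 0.65
eef_pos: [611.0, 142.0, 188.0]
grip_width: 0.199
grip_force: 18.1
F [-1.7 10.5  4.2] M [1.6 0.3 0.3] tool y ang -1.661 [0.27] j6 tau 0.73
```

```bash
for i in 1; do python3 -m pendant '0 -0.0015 0 0.1;0 0 0 0' | grep -E "eef_pos|grip"; python3 q.py
python3 -m pendant '0 0 0 0.1;0 0 0 0' | grep -E "eef_pos|grip"; python3 q.py
python3 -m pendant '0 0 0 0.1;0 0 0 0' | grep -E "eef_pos|grip"; python3 q.py; done
```

```text
eef_pos: [611.1, 142.6, 188.1]
grip_width: 0.205
grip_force: 28.3
F [-3.5  5.4  5.5] M [0.7 0.4 0.7] tool y ang -1.760 [0.24] j6 tau 1.11
eef_pos: [610.3, 143.0, 188.7]
grip_width: 0.204
grip_force: 35.4
F [-8.5  6.4 11.6] M [0.8 1.7 0.6] tool y ang -1.860 [0.22] j6 tau 1.08
eef_pos: [608.5, 144.1, 188.0]
grip_width: 0.203
grip_force: 58.0
F [-17.3  10.9  11. ] M [1.6 3.1 0.3] tool y ang -1.960 [0.26] j6 tau 0.69
```

Torque rises steeply after about 0.15 rad however I turn, as if the shuttle or a ball were wedged. I let it return once more and try one brisk, firm, well-centred twist, rather than creeping.

```bash
python3 -m pendant '0 0 0 0;0 0 -0.03 0;0 0 0 -0.18;0 0 0 -0.18;0 0 0 -0.18;0 0 0 -0.18;0 0 0 -0.16;0 0 0 0' 0.45 60 | grep -E "time|eef"
python3 - <<'E'
from h import *
import pickle
c=viewer.capture("wrist"); pickle.dump(c,open("wr.pkl","wb"))
from mk2 import *
print(ang(c)); s=ctrl.sense(); print(s["joints"][5],rows([613,139.3,184],2.08))
print(rect(c)[::2,::2])
# same plane at h=8 (skirt/bezel level)
import mk2
def rr(h):
    U=np.arange(-30,31,1.); mp=np.array([[wproj(c,p+h*n+a*u+b*l) for b in U[::-1]] for a in U[::-1]],np.float32)
    return cv2.remap(cv2.cvtColor(c["color"],cv2.COLOR_RGB2GRAY),mp[...,0],mp[...,1],cv2.INTER_LINEAR)
print(rr(6)[::2,::2])
E
```

```text
time_s: 31.65
eef_pos: [611.4, 141.4, 217.2]
[(65, 'mid u,l', 10.9, 5.2, 'theta', 0.53, 'len', [5.9, 0.9]), (47, 'mid u,l', 16.4, -13.2, 'theta', -1.49, 'len', [4.0, 1.2]), (49, 'mid u,l', 16.4, 18.6, 'theta', 1.4, 'len', [4.4, 1.1]), (28, 'mid u,l', -11.2, -18.1, 'theta', 0.38, 'len', [2.5, 1.2]), (41, 'mid u,l', -22.7, 21.0, 'theta', -0.29, 'len', [2.5, 1.4])]
1.1279620511739212 (array([ 0.5,  2.6, 33.2]), 'tool y ang -1.085, turn about tool z -0.023', 'tilt', array([-0., -0., -1.]))
[[101 102 100 100 100  85  44  46  46  45  42  41  39  41  62  88  89  89  91  96 101  94 133 138 142 159 189]
 [101 101 100 100  99  91  43  46  44  46  41  39  40  38  44  87  88  89  90  96  98 100 104 144 144 145 161]
 [101 102 101  99  99  97  46  45  49  48  42  37  38  39  40  78  88  88  91  85  82  94  63 100 145 145 144]
 [115 113 111 108 108 106  60  45  86  53  39  38  39  38  38  64  94  92  98  91  79 103 109  55 118 145 144]
 [151 150 149 146 144 145 121  41 134 110  37  38  37  37  37  53 125 135 137 138 134 142 156  54  59 130 144]
 [150 150 150 151 150 151 148  61  83 144  53  39  37 
[... 5626 characters left out ...]
 46  46  44  40  39  40  40  42  59  87  87  88  88  89  91  92]
 [102 102 101 101 102 102 101 100 100 101 100  96  50  43  46  45  46  45  42  40  40  40  41  44  80  87  89  88  90  91  92]
 [102 101 101 102 102 103 101 100  99 100  98  97  55  45  45  45  46  46  43  40  39  39  38  40  65  87  87  89  89  90  94]
 [101 101 101 101 102 102 101 100 100  99  99  98  66  43  46  47  48  47  42  40  38  38  40  41  50  85  88  87  88  90  92]
 [100 102 102 102 102 101 102 100 100 100 100  99  77  43  46  49  50  45  41  40  37  39  38  37  43  77  87  87  87  91  86]
 [113 115 114 114 113 110 111 108 108 107 106 106  97  43  45  65  91  43  39  40  38  38  37  39  41  69  92  91  91  97  97]]
```

```bash
python3 -m pendant '0 0.001 0.02 0;0 0 0.014 0;0 0 0 -0.03;0 0 0 0' 0.42 120 | grep -E "time|eef|force"; python3 -m pendant '0 0 0 0;0 0 0 0' 0.17 120| grep -E "eef|force|grip"; python3 q.py
python3 -m pendant '0 0 0 0.18;0 0 0 0.18;0 0 0 0.18;0 0 0 0.18;0 0 0 0.18;0 0 0 0'| grep -E "time|eef|force|grip"; python3 q.py
```

```text
time_s: 32.2
eef_pos: [611.9, 140.9, 183.9]
force: [0.1, 0.0, 0.4]
grip_force: 0.0
eef_pos: [611.6, 141.6, 184.1]
force: [-2.9, 4.6, 3.0]
grip_width: 0.177
grip_force: 4.6
F [-2.9  4.6  3. ] M [0.6 0.3 0. ] tool y ang -1.051 [0.49, 0.42] j6 tau 0.03
time_s: 33.25
eef_pos: [611.4, 140.5, 184.8]
force: [-3.0, -3.9, 7.9]
grip_width: 0.173
grip_force: 10.9
F [-3.  -3.9  7.9] M [-0.7  0.5  0.3] tool y ang -1.950 [-0.13] j6 tau 0.82
```

The brisk twist got past the jam: θ is now -0.13 with only 0.3 N m. I go on to the stop.

```bash
python3 -m pendant '0 0 0 0.15;0 0 0 0.15;0 0 0 0'| grep -E "time|eef|force|grip"; python3 q.py
python3 -m pendant '0 0 0 0.12;0 0 0 0'| grep -E "time|eef|force|grip"; python3 q.py; python3 -c "
from h import *
print(ctrl.sense()['joints'][5])"
```

```text
time_s: 33.67
eef_pos: [611.4, 139.8, 184.5]
force: [-5.6, -4.1, 8.9]
grip_width: 0.176
grip_force: 15.6
F [-5.6 -4.1  8.9] M [-0.7  0.8  0.2] tool y ang -2.252 [-0.47] j6 tau 0.88
time_s: 33.98
eef_pos: [611.3, 139.7, 184.6]
force: [-8.5, -4.0, 8.6]
grip_width: 0.172
grip_force: 21.1
F [-8.5 -4.   8.6] M [-0.7  1.1  0.4] tool y ang -2.371 [-0.6] j6 tau 0.83
2.4120217057002282
```

```bash
python3 -m pendant '0 0 0 0.1;0 0 0 0'| grep -E "time|eef|force|grip"; python3 q.py
python3 -m pendant '0 0 0 0.08;0 0 0 0'| grep -E "time|eef|force|grip"; python3 q.py
```

```text
time_s: 34.28
eef_pos: [611.4, 139.9, 184.7]
force: [-7.4, -4.9, 9.6]
grip_width: 0.173
grip_force: 40.8
F [-7.4 -4.9  9.6] M [-0.7  1.   1. ] tool y ang -2.470 [-0.61] j6 tau 1.41
time_s: 34.58
eef_pos: [609.7, 141.5, 185.2]
force: [-16.7, 2.6, 17.5]
grip_width: 0.175
grip_force: 45.6
F [-16.7   2.6  17.5] M [0.4 2.9 0.8] tool y ang -2.549 [-0.61] j6 tau 1.1
```

θ plateaus at -0.61 while the moment rises, so the knob is at its stop. I let go and rise.

```bash
python3 -m pendant '0 0 0 0;0 0 -0.03 0;0 0 -0.06 0;0 0 -0.03 -0.15;0 0 0 -0.18;0 0 0 -0.18;0 0 0 -0.18;0 0 0 -0.18;0 0 0 0' 0.5 60| grep -E "time|eef|force|grip"; python3 - <<'E'
from h import *
from mk2 import ang
c=viewer.capture("wrist"); print([a for a in ang(c) if 40<=a[0]<85 and a[7][1]<1.1])
s=ctrl.sense(); print(s["joints"][5],rows([504,46.9,290],-1.918))
E
```

```text
time_s: 35.75
eef_pos: [611.9, 140.9, 303.1]
force: [-0.2, -0.9, -0.2]
grip_width: 0.5
grip_force: 0.0
[(52, 'mid u,l', 9.3, 4.2, 'theta', 0.59, 'len', [5.8, 0.8])]
1.726206470670528 (array([-96.4, 105.7,  13.6]), 'tool y ang -1.685, turn about tool z 0.233', 'tilt', array([-0., -0., -1.]))
```

The knob is back at rest. Now to the post, to park the spout.

```bash
python3 -m pendant '-0.032 0.035 0 0;-0.032 0.035 0 0;-0.032 0.0355 0 0.1;0 0 0.03 0.133;0 0 0.05 0;0 0 0.05 0;0 0 0 0;0 0 0 0' 0.6 25| grep -E "time|eef|force"; python3 - <<'E'
from h import *
c=viewer.capture("wrist"); m=blob(c,(105,120,60),(125,255,255),(225,150,290,384)); n,l,st,ce=cv2.connectedComponentsWithStats(m)
print([(st[i].tolist(), wpt(c,*ce[i],107)) for i in range(1,n) if st[i][4]>20])
print(rows([504.8,46.9,100],-1.918))
E
```

```text
time_s: 36.8
eef_pos: [505.6, 46.4, 175.8]
force: [-0.5, 0.1, -0.3]
grip_force: 0.0
[([249, 195, 18, 30, 396], array([503.51905886,  47.11462473, 107.        ]))]
(array([-1.4, -0.4, 76. ]), 'tool y ang -1.915, turn about tool z 0.003', 'tilt', array([ 0.0029, -0.004 , -1.    ]))
```

```bash
python3 -m pendant '-0.001 0 0.04 0;0 0 0.034 0;0 0 0 0;0 0 0 0' 0.6 25| grep -E "eef|force"; python3 -m pendant '0 0 0 0;0 0 0 0;0 0 0 0;0 0 0 0' 0 25| grep -E "time|eef|force|grip"
```

```text
eef_pos: [504.9, 46.5, 101.9]
force: [-0.9, -1.3, 0.5]
grip_force: 0.0
time_s: 37.85
eef_pos: [504.0, 46.6, 100.5]
force: [-1.3, -0.3, 6.4]
grip_width: 0.128
grip_force: 24.8
```

```bash
python3 -m pendant '0.0018 0.0212 0 -0.17;0.0018 0.0212 0 -0.17;0.0018 0.0212 0 -0.17;0.0018 0.0212 0 -0.17;0.0018 0.0212 0 -0.17;0.0018 0.0212 0 -0.17;0.0018 0.0212 0 -0.17;0.0018 0.0212 0 -0.17;0.0018 0.0212 0 -0.17;0 0 0 0'| grep -E "time|eef|force|grip"; python3 -c "
from h import *
s=ctrl.sense();e=s['eef_pos'][:2]-[622,5];print(s['force'],np.hypot(*e),np.arctan2(-e[1],-e[0]),s['joints'][5])"
```

```text
time_s: 39.1
eef_pos: [575.4, -113.0, 100.6]
force: [-2.6, -5.5, 5.0]
grip_width: 0.126
grip_force: 24.9
[-2.64060806 -5.53614239  5.04150674] 126.89551807691163 1.1943660007066317 -0.0037991025536805207
```

```bash
python3 - <<'E'
from h import *
for cam in("top","scene","wrist"):
    c=viewer.capture(cam); print(cam,[(np.round(d["at"]).tolist(),round(d["p"],2)) for d in models.boxes_of(cam,"ball_1")[:4]])
    if cam=="top":
        old=cv2.imread("pics/top0.png"); new=cv2.cvtColor(c["color"],cv2.COLOR_RGB2BGR); x,y=np.int32(np.round(proj(c,[507,46,13]))); print(x,y)
        for im in(old,new): print(im[y-7:y+8,x-8:x+9,1]); print(im[y-4:y+5,x-5:x+6,2])
E
python3 -m pendant '0.0018 0.0212 0 -0.17;0.0008 0.011 0 -0.085;0 0 0 0'| grep -E "time|eef|force|grip"; python3 -c "
from h import *
s=ctrl.sense();e=s['eef_pos'][:2]-[622,5];print(s['force'],np.hypot(*e),np.arctan2(-e[1],-e[0]),s['joints'][5])"
```

```text
top []
217 198
[[ 49  90 106 117 123 127 136 142 147 149 147 146 146 143 137 133 122]
 [ 83 110 114 120 131 138 151 160 163 164 164 164 163 161 153 142 131]
 [144 156 137 126 133 143 155 165 168 169 168 168 169 165 158 144 133]
 [168 173 146 127 134 142 155 165 167 167 168 168 167 166 158 142 130]
 [164 167 140 124 132 139 147 153 155 157 162 166 166 164 156 139 128]
 [142 155 133 123 131 130 121 114 110 121 146 162 166 166 158 138 128]
 [137 155 136 126 128 112  83  65  60  80 121 154 167 167 161 141 132]
 [158 165 144 129 128  97  56  36  33  50  93 143 166 170 164 142 131]
 [166 167 144 131 128  94  49  28  29  39  80 138 165 169 163 138 129]
 [153 157 141 130 129 105  64  39  33  50  96 143 167 169 160 135 127]
 [121 146 141 131 136 133 107  76  69  90 129 157 168 169 160 131 126]
 [ 89 140 141 132 140 149 142 128 128 141 155 165 169 169 160 133 125]
 [ 74 137 146 143 151 161 157 153 157 160 163 165 165 165 159 137 129]
 [ 66 128 149 157 166 169 159 151 151 152 151 151 150 152 152 139 133]
 [ 43  82 102 112 120 122 117 111 110 109 108 108 112 116 121 118 115]]
[[122 129 136 150 1
[... 1442 characters left out ...]
24 147 176 193 202 208 214]]
[[132 137 146 159 168 170 171 171 171 171 170]
 [128 135 144 157 166 167 165 167 169 170 169]
 [125 137 143 153 159 155 148 155 164 167 168]
 [128 139 146 150 151 145 139 145 151 157 165]
 [133 142 149 150 147 146 143 141 143 150 164]
 [134 142 149 149 147 152 150 143 141 149 163]
 [133 143 153 154 150 150 149 144 144 153 165]
 [135 144 157 160 152 145 145 149 157 164 173]
 [135 143 158 163 158 155 159 163 166 169 180]]
scene []
wrist [([507.0, 42.0, 28.0], 0.63)]
time_s: 39.78
eef_pos: [606.1, -121.2, 100.7]
force: [-0.2, -10.0, 3.0]
grip_width: 0.127
grip_force: 24.7
[-0.2424954  -9.97488523  3.03485114] 127.16795754928286 1.4453512467783496 -0.2495415892763291
```

The ball now covers part of the red pellet in its cavity, and the wrist network puts it at (507,42,28). I press the spout gently onto its parking stop and let go.

```bash
python3 -m pendant '-0.001 0.004 0 -0.03;0 0.004 0 -0.03;0 0 0 0'| grep -E "eef|force"; python3 -m pendant '0 0.003 0 0;0 0 0 0'| grep -E "eef|force"
python3 -c "
from h import *
s=ctrl.sense();e=s['eef_pos'][:2]-[622,5];print(s['force'],np.hypot(*e),np.arctan2(-e[1],-e[0]),s['joints'][5])"
```

```text
eef_pos: [607.7, -121.2, 100.2]
force: [-35.1, -1.0, 19.8]
grip_force: 28.3
eef_pos: [608.0, -121.1, 100.1]
force: [-52.7, -0.7, 28.2]
grip_force: 32.1
[-52.66478495  -0.72753811  28.18322138] 126.9210409218208 1.4598836182770396 -0.3054307137425059
```

```bash
python3 -m pendant '0 -0.004 0 0;0 -0.004 0 0;0 0 0 0'| grep -E "eef|force"; python3 -m pendant '0 0 0 0;0 0 0 0;0 0 0 0;0 0 -0.04 0;0 0 -0.06 0;0 0 -0.05 0;0 0 0 0' 0.6 | grep -E "time|eef|force"
python3 - <<'E'
from h import *
c=viewer.capture("wrist"); m=blob(c,(105,120,60),(125,255,255),(225,130,290,384)); n,l,st,ce=cv2.connectedComponentsWithStats(m)
for i in range(1,n):
    if st[i][4]>20: q=wpt(c,*ce[i],107); print(q,np.arctan2(5-q[1],622-q[0]))
# block grasp: tool y along block x (angle -0.049)
print(ctrl.sense()["joints"],rows([507.5,-0.6,250],-0.049))
E
```

```text
eef_pos: [607.3, -121.1, 100.4]
force: [-8.8, -3.2, 6.4]
grip_force: 25.6
time_s: 41.65
eef_pos: [610.1, -120.9, 254.4]
force: [0.2, 0.9, -1.6]
grip_force: 0.0
[ 607.07371733 -122.5437528   107.        ] 1.4542975191269336
[-0.38239976  0.5179117   1.14637473 -0.00338914  1.47402306 -0.31301821] (array([ 112.7, -109.8,    0.7]), 'tool y ang -0.069, turn about tool z -0.020', 'tilt', array([ 0.0018, -0.0044, -1.    ]))
```

```bash
python3 -m pendant '0.0375 -0.0365 0 -0.02;0.0375 -0.0365 0 0;0.0375 -0.0365 0 0;0 0 0 0;0 0 0 0' 1 60 | grep -E "time|eef"
cat > blk.py <<'E'
from h import *
def find(c,z,x0,y0):
    X=np.arange(x0-75,x0+75,.5);Y=np.arange(y0-115,y0+115,.5)
    mp=np.array([[wproj(c,[x,y,z]) for y in Y] for x in X],np.float32)
    im=cv2.remap(cv2.cvtColor(c["color"],cv2.COLOR_RGB2HSV),mp[...,0],mp[...,1],cv2.INTER_LINEAR)
    m=((im[...,2]>75)&(im[...,1]<60)).astype(np.uint8); m=cv2.morphologyEx(m,cv2.MORPH_OPEN,np.ones((7,7)))
    m2=cv2.morphologyEx(m,cv2.MORPH_CLOSE,np.ones((41,41))); m2=cv2.morphologyEx(m2,cv2.MORPH_OPEN,np.ones((91,91)))
    k,lab,st,ce=cv2.connectedComponentsWithStats(m2); i=min(range(1,k),key=lambda j:np.hypot(ce[j][0]*.5-115,ce[j][1]*.5-75))
    (a,b),(w,h),an=cv2.minAreaRect(np.argwhere(lab==i).astype(np.float32)); return X[0]+a*.5,Y[0]+b*.5,w*.5,h*.5,an
if __name__=="__main__":
    np.set_printoptions(precision=1,suppress=True)
    c=viewer.capture("wrist"); print(find(c,30,507,0)); print([(np.round(d["at"]).tolist(),round(d["p"],2)) for q in("ball_1","block") for d in models.boxes_of("wrist",q)[:3]])
    print(rows([507.5,-0.6,120],-0.049))
E
python3 blk.py
```

```text
time_s: 42.32
eef_pos: [505.8, -2.4, 249.0]
(np.float64(506.69701385498047), np.float64(-1.5598526000976562), 144.16989135742188, 58.02751159667969, 87.1375961303711)
[([503.0, 46.0, 24.0], 0.6), ([624.0, 75.0, 168.0], 0.47), ([509.0, -5.0, 16.0], 0.62), ([509.0, 2.0, 4.0], 0.59), ([600.0, -83.0, 77.0], 0.44)]
(array([  2.8,   1.5, 129.1]), 'tool y ang -0.050, turn about tool z -0.001', 'tilt', array([-0., -0., -1.]))
```

```bash
python3 -m pendant '0.001 0.001 0.055 0;0 0 0.055 0;0 0 0.055 0;0 0 0.04 0;0 0 0.02 0;0 0 0 0;0 0 0 0' 1 50 | grep -E "time|eef|force"
python3 -c "
from h import *
print(rows([507,-1.3,8],-0.049))"
```

```text
time_s: 43.35
eef_pos: [507.2, -2.4, 25.6]
force: [0.6, 0.7, 1.0]
grip_force: 0.0
(array([ 1.2, -0.3, 17.6]), 'tool y ang -0.049, turn about tool z -0.000', 'tilt', array([ 2.0e-04, -3.7e-03, -1.0e+00]))
```

```bash
python3 -m pendant '0.001 0 0.01 0;0 0 0.007 0;0 0 0 0' 1 50 | grep -E "time|eef|force"
python3 -m pendant '0 0 0 0;0 0 0 0;0 0 0 0;0 0 0 0;0 0 0 0' 0 50 | grep -E "time|eef|force|grip"
```

```text
time_s: 43.72
eef_pos: [506.3, -1.0, 7.4]
force: [0.6, 0.2, 0.1]
grip_force: 0.0
time_s: 44.35
eef_pos: [506.8, -1.1, 8.3]
force: [-0.7, -0.2, 6.0]
grip_width: 0.642
grip_force: 54.2
```

```bash
python3 -m pendant '0 0 -0.008 0;0 0 -0.015 0;0 0 -0.02 0;0 0 -0.02 0;0 0 -0.01 0;0 0 0 0' | grep -E "time|eef|force|grip"
python3 -c "
from h import *
print(rows([408.2,287.3,78],0.289))"
```

```text
time_s: 45.1
eef_pos: [506.9, -0.9, 81.5]
force: [0.5, 0.3, -3.6]
grip_width: 0.64
grip_force: 53.7
(array([ 283. , -112.7,    2.4]), 'tool y ang -0.049, turn about tool z -0.338', 'tilt', array([ 2.0e-04, -3.7e-03, -1.0e+00]))
```

```bash
python3 -m pendant '0.012 -0.005 0 0;0.024 -0.0095 0 0;0.034 -0.0135 0 0;0.035 -0.014 0 0;0.035 -0.014 0 0;0.035 -0.014 0 0;0.035 -0.014 0 0;0.034 -0.0135 0 0;0.025 -0.01 0 0;0.013 -0.005 0 0' | grep -E "time|eef|force|grip"
python3 -m pendant '0 0 0 -0.06;0 0 0 -0.11;0 0 0 -0.11;0 0 0 -0.058;0 0 0 0' | grep -E "time|eef|force|grip"
python3 -c "
from h import *
print(rows([408.2,287.3,78],0.289))"
```

```text
time_s: 46.35
eef_pos: [406.7, 287.6, 79.3]
force: [0.6, -0.6, -3.9]
grip_width: 0.643
grip_force: 53.9
time_s: 46.98
eef_pos: [407.9, 286.1, 79.6]
force: [1.0, -0.2, -2.7]
grip_width: 0.645
grip_force: 53.9
(array([1. , 0.7, 1.6]), 'tool y ang 0.288, turn about tool z -0.001', 'tilt', array([-0.0017, -0.0037, -1.    ]))
```

```bash
python3 -m pendant '0.001 0.001 0.02 0;0 0 0.02 0;0 0 0.015 0;0 0 0.006 0;0 0 0.003 0;0 0 0 0;0 0 0 0' | grep -E "time|eef|force|grip"
python3 - <<'E'
from h import *
c=viewer.capture("wrist"); m=blob(c,(100,120,50),(125,255,255),(0,0,512,384)); n,lab,st,ce=cv2.connectedComponentsWithStats(m)
print([st[i].tolist() for i in range(1,n) if st[i][4]>100])
ys,xs=np.nonzero(lab==1+np.argmax(st[1:,4])); Q=np.array([wpt(c,x,y,2)[:2] for x,y in zip(xs[::3],ys[::3])]).astype(np.float32); h=cv2.convexHull(Q); print(cv2.minAreaRect(h))
print(rows([408.2,287.3,10],.289))
E
```

```text
time_s: 47.85
eef_pos: [409.0, 287.5, 16.4]
force: [-0.6, -0.1, -2.9]
grip_width: 0.644
grip_force: 53.9
[[132, 32, 247, 250, 30436], [198, 297, 13, 46, 266], [305, 296, 14, 47, 290]]
((395.6358947753906, 328.0230407714844), (135.365234375, 150.2750701904297), 16.21673011779785)
(array([ 0.1, -0.7,  6.4]), 'tool y ang 0.289, turn about tool z 0.000', 'tilt', array([-3.0e-04, -3.1e-03, -1.0e+00]))
```

```bash
python3 -m pendant '0 0 0.003 0;0 0 0.002 0;0 0 0 0' | grep -E "eef|force:"; python3 -m pendant '0 0 0.0015 0;0 0 0 0' | grep -E "eef|force:"; python3 -m pendant '0 0 0.0015 0;0 0 0 0' | grep -E "eef|force:"
```

```text
eef_pos: [408.6, 287.3, 10.8]
force: [-0.7, -1.4, -2.6]
grip_force: 53.9
eef_pos: [408.8, 287.4, 10.3]
force: [-3.9, -1.9, 7.3]
grip_force: 55.3
eef_pos: [408.8, 287.4, 10.2]
force: [-10.8, -5.1, 28.3]
grip_force: 57.6
```

Contact. I ease off, open and rise.

```bash
python3 -m pendant '0 0 -0.002 0;0 0 0 0' | grep -E "eef|force:"; python3 -m pendant '0 0 0 0;0 0 0 0;0 0 0 0;0 0 0 0;0 0 -0.01 0;0 0 -0.04 0;0 0 -0.06 0;0 0 -0.06 0;0 0 -0.06 0;0 0 0 0' 1 | grep -E "time|eef|force:"
python3 - <<'E'
from h import *
from blk import find
c=viewer.capture("wrist"); print("block",find(c,32,408,287))
m=blob(c,(100,120,50),(125,255,255),(0,0,512,384)); pts=np.argwhere(m>0)[::4]; Q=np.array([wpt(c,x,y,2)[:2] for y,x in pts]); Q=Q[np.hypot(*(Q-[408,287]).T)<140].astype(np.float32); print("mat",cv2.minAreaRect(cv2.convexHull(Q)))
for q in("ball_1","pellet_red","pellet_white_1"): print(q,[(np.round(d["at"]).tolist(),round(d["p"],2)) for d in models.boxes_of("wrist",q)[:4]])
for nm,lo,hi in(("red",(0,120,60),(12,255,255)),("red2",(168,120,60),(180,255,255))):
    p=np.argwhere(blob(c,lo,hi,(0,0,512,384))>0); W=np.array([wpt(c,x,y,15)[:2] for y,x in p]).reshape(-1,2); W=W[np.hypot(*(W-[408,287]).T)<90]; print(nm,len(W),W.mean(0) if len(W) else 0)
cv2.imwrite("pics/final.png",cv2.cvtColor(c["color"],cv2.COLOR_RGB2BGR))
s=viewer.capture("top")
for q in("green_cup","white_jar"): print(q,[(np.round(d["at"]).tolist(),round(d["p"],2)) for d in models.boxes_of("top",q)[:2]])
E
```

```text
eef_pos: [408.9, 287.5, 10.3]
force: [-2.7, -0.4, 3.6]
grip_force: 54.9
time_s: 50.28
eef_pos: [410.2, 288.7, 244.9]
force: [-0.5, -0.4, -0.9]
grip_force: 0.0
block (np.float64(407.68773651123047), np.float64(290.9821319580078), 56.4855842590332, 140.00619506835938, 16.01117706298828)
mat ((408.7729797363281, 287.90118408203125), (133.7483367919922, 223.76092529296875), 16.6568660736084)
ball_1 [([392.0, 318.0, 20.0], 0.56)]
pellet_red [([392.0, 336.0, 18.0], 0.47)]
pellet_white_1 [([409.0, 285.0, 16.0], 0.77), ([418.0, 245.0, 14.0], 0.66)]
red 0 0
red2 164 [388.76043564 333.65363625]
green_cup [([511.0, -390.0, 30.0], 0.75)]
white_jar [([376.0, -228.0, 95.0], 0.61), ([510.0, -392.0, 28.0], 0.16)]
```

The block is within about 3 mm and 0.6° of the mat's middle, and all contents are in place. I hand in.

```bash
python3 -c "
from rig import ctrl
print(ctrl.finish_job())"
```

```text
the job is handed in; nothing more can be done
None
```

I handed the job in at about 50 s: one ball is in the red cavity, the spout is on its parking stop, and the block is upright on the blue mat, about 3 mm and 0.6° off centre. The knob needed several partial twists before the one full twist to the stop, and two early sideways pushes with the fingers went up to about 48 N. The final state was measured by code and the networks, not seen in a picture, and I did not re-check the dropper bottle.

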